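# Lock a saddle bracket to slotted strut with a hammer-head bolt

## Task

Push the saddle bracket along the slotted strut until it is up against the end stop. Then take the wing-handled hammer-head bolt out of its holder, put its head down through the bracket's hole and the strut's slot until its flange sits flat on the bracket, and give it a quarter turn so that the head lies squarely across the slot, caught under the lips. Let go of it with the bracket still against the stop, and leave the round-knobbed pin, the carton and the spanner alone.

Things in the scene. Friction and masses are not known exactly. Their poses are not given: they have to be found in the camera images.
- strut: Metal slotted strut fixed on the bench (mm): 340 long (x), 42 wide (y), 42 high, slot 20 wide along its top; inside 37 wide. The lips are 6 deep: lower edges 36 above the bench. Origin: centre of the underside, on the bench. x points to the end with the stop. Low hold-down clips (10 high) near both ends stick out to 51 either side of the axis.
- stop_face (a point): Point on the strut's top (strut x = +90, height 42), in the face of the end stop that the bracket meets. The stop is a dark steel block across the strut, 40 long, 46 wide, 10 high plus a bolt head 5 high, from strut x = +90 to +130. In mm.
- saddle: Loose 0.16 kg steel bracket straddling the strut, sliding along it. Origin: hole's centre, plate underside (42 above bench); x as the strut's. Plate 4 thick, 51 wide, x -42 to +34; hole 38 (x) by 22; cheeks reach 18 down. At its rear (x -42 to -38) a full-width tab stands 18 above the underside: push it from behind. Starts 86 to 150 short of the stop; home is strut x = +56. In mm.
- saddle_front (a point): Middle of the saddle bracket's front lower edge (saddle x = +34), the edge that meets the stop. In mm.
- holder: Fixed black block 80 (x) by 180 (y) by 30 high, origin at the centre of its underside. Two pockets (37 by 23, long side along x) at y = +45 and -45: one holds the bolt, the other the round-knobbed pin, either way round. In mm.
- bolt: Loose 0.15 kg hammer-head bolt, upright in the holder, flange on its top (30 above bench). Origin: axis, flange underside; z up. Flange 48 across, 5 thick; on it a flat wing to grip, 34 long (x), 12 thick (y), z +5 to +55. Below: neck 14 across, head 30 long (x, like the wing), 16 wide, z -13 to -21. Seated, its origin is 46 above bench and the head 3 under the lips. Turns either way.
- pin: Bystander: plain steel pin in the other pocket, with the same flange but a round knob 24 across and 40 tall. Origin at the flange's underside. Leave alone. In mm.
- carton: Bystander: white carton 50 by 90 by 45 mm high on the bench beyond the work, origin under its centre. Leave alone.
- spanner: Bystander: steel spanner 130 mm long lying flat on the bench on the robot's side of the work. Leave alone.
There are look-alikes about, which are no part of the job. Leave any red look-alike of the bolt alone.

How it is judged:
By the outcome, as a careful person would: the job done as asked, in the order asked, and still so for the second after the job is handed in, with the robot touching nothing.
It also fails if it takes over 64 s, if anything falls off the work surface, if the arm or the gripper's body presses on something with over 40 N, if the wrist force passes 120 N, or if a joint passes its speed limit or range.

## Robot

A 6-joint arm with a two-finger parallel gripper is mounted at the origin on the work surface. World frame = base frame: x ahead of the robot, y to its left, z up, the work surface at z = 0. Lengths are in m, angles in rad, forces in N, time in s.
With the tool pointing down it reaches from about 0.35 to 0.85 m from the base axis. Payload 8.1 kg.
Tool frame: the origin (TCP) lies midway between the tips of the shut fingers; the grasp point (between the pads) lies 19 mm behind it (robot.tcp_to_grasp is the distance from the TCP to the grasp point, in m); z points along the fingers, y is the direction in which the jaws open and shut (so a half turn about z gives the same grasp; the last joint's range is limited). The gripper opens to 93 mm and grips with 3 to 60 N. Pads are 15 mm wide; open, the fingers measure 128 mm over their backs; the gripper's body (75 mm by 188 mm) begins 65 mm behind the grasp point.
Start: joints at [1.039, 0.13, 1.488, -0, 1.523, -0.085], TCP at [0.259, 0.541, 0.185] pointing down, gripper open.
Joint ranges: [-2.96, 2.96], [-0.89, 2.26], [0.02, 2.5], [-1.34, 4.48], [0, 2.73], [-2.66, 2.66]. Speed limits (rad/s): [2.39, 2.39, 2.79, 3.14, 3.14, 3.14].

## Interface

Orientations are given as a rotation vector (axis times angle).
In Python, from plant import robot gives the robot as it stands.
- The arm moves only by the tool send_rows, never from a script. Its argument "series" is a list of rows, each an object of numbers: "wx", "wy", "wz": the turn, a rotation vector about the world's x, y, z in rad; "dx", "dy", "dz": the shift along the world's x, y, z in cm; "fingers": the closure in counts, from 0 (fully open) to 255 (shut). In form: [{"wx": .., "wy": .., "wz": .., "dx": .., "dy": .., "dz": .., "fingers": ..}, ...]. A call has 1 to 20 rows; each row shifts and turns the pose as measured when the row begins; what a row does not reach is not made up. A row lasts 1/12 s, in which the tool goes at most 41.7 mm and 7.16 degrees, less where a joint would pass 70% of its speed; a pose out of reach is approached as far as the arm can. A call is refused whole if a number of a shift passes 4.17 or a number of a turn 0.125, either way. A call with a gripper value outside its range is refused whole. The fingers move at their own pace and stop on an object; "newtons" is the grip in N (left out, the last holds). Time passes only in rows, so rows that do not move let the fingers close. It gives the time, the measured TCP pose, the force and the opening at its end, in the units of the state.
- robot.read_state(): the state, without advancing time (a new reading comes with each control period).
- robot.read_camera(name): name is "scene" or "top" or "wrist"; returns the picture (480x640x3 uint8, red, green, blue); there is no depth.
- robot.camera_info(name): a dict with "intrinsics" (3x3 intrinsics, pixels), "extrinsics" (4x4, takes a point from world to camera coordinates); the wrist camera has in their place "tool_from_camera" (4x4, takes a point from camera to tool coordinates, whose origin is the TCP and whose axes are the flange's). Camera axes: x right, y up, looking along -z (the intrinsics and any distortion apply to the point x, -y, -z); pixel columns grow to the right and rows downward; lengths in m; the calibration is good to about 2 mm. A picture is of the moment at which its call begins: read the wrist's pose just before it. camera_info takes no time and is no camera call.
- robot.close_job(): hands the job in, once; it reports no verdict.
The state is a dict: "t": time; "q": joint angles; "dq": joint speeds; "joint_torque": joint torques, N m; "tool_pos": TCP position; "orientation": TCP orientation; "force": force on the tool from outside, world axes, zero at the start; "wrist_torque": the same for the moment, N m; "opening": finger opening in m.
Only numpy, scipy, OpenCV 4.12 (cv2) and the standard library are available. Lean on these libraries where they do the work, as an engineer would, in place of code of your own. Each camera call takes 0.05 s, during which the arm holds its last target.

## Working session

There is one attempt and no reset: what is moved stays moved. The work goes in short steps, Python scripts to look and compute and a tool call to move; the robot and the scene stay as the last step left them, time stands still between calls to the robot, and variables do not carry over. Pictures are saved under pics/ and viewed, and the job is handed in when it is done.

Besides the shell and the picture viewer there is one more tool, called by a JSON object that holds its "fn" and its "kwargs". send_rows: Moves the arm, as the interface text tells. Its arguments: {"type":"object","properties":{"series":{"type":"array","items":{"type":"object","properties":{"wx":{"type":"number"},"wy":{"type":"number"},"wz":{"type":"number"},"dx":{"type":"number"},"dy":{"type":"number"},"dz":{"type":"number"},"fingers":{"type":"number"}}}},"newtons":{"type":"number"}},"required":["series"]}

```bash
ls; mkdir -p pics; cat > h.py <<'E'
import numpy as np, cv2
from scipy.spatial.transform import Rotation as R
from plant import robot
def snap(n,f):
    im=robot.read_camera(n); cv2.imwrite('pics/'+f,im[:,:,::-1]); return im
def cam(n,st=None):
    ci=robot.camera_info(n); K=np.array(ci['intrinsics'])
    if 'extrinsics' in ci: E=np.array(ci['extrinsics'])
    else:
        T=np.eye(4); T[:3,:3]=R.from_rotvec(st['orientation']).as_matrix(); T[:3,3]=st['tool_pos']
        E=np.linalg.inv(T@np.array(ci['tool_from_camera']))
    return K,E,ci
def ray(n,u,v,z,st=None):
    K,E,_=cam(n,st); d=np.linalg.inv(K)@[u,v,1]; d=np.array([d[0],-d[1],-d[2]])
    W=np.linalg.inv(E); o=W[:3,3]; d=W[:3,:3]@d
    return o+d*(z-o[2])/d[2]
def proj(n,p,st=None):
    K,E,_=cam(n,st); c=E@np.append(p,1); q=K@[c[0],-c[1],-c[2]]; return q[:2]/q[2]
E
python3 - <<'E'
from h import *
s=robot.read_state(); print(s)
for n in ['scene','top','wrist']:
    snap(n,n+'0.png'); print(n,robot.camera_info(n))
E
```

```text
pics
{'t': 0.0, 'q': array([ 1.03857323e+00,  1.31169932e-01,  1.48926103e+00, -2.38919096e-05,
        1.52296623e+00, -8.54220249e-02]), 'dq': array([ 0.00084483, -0.00112165, -0.00092839, -0.00059601,  0.00033316,
        0.00125019]), 'joint_torque': array([ 1.10595120e-03, -5.59852982e+01, -4.91752768e+01,  7.69787771e-02,
        3.56623647e-02, -2.76552109e-04]), 'tool_pos': array([0.25893753, 0.54056883, 0.18359227]), 'orientation': array([-6.95891689e-01, -3.06300976e+00,  2.71141686e-03]), 'force': array([-0.35051603, -0.03376481,  0.51234051]), 'wrist_torque': array([ 0.00309919, -0.01086448, -0.01494894]), 'opening': 0.09248053356245192}
scene {'intrinsics': array([[527.31473189,   0.        , 312.83203791],
       [  0.        , 527.31473189, 235.26661593],
       [  0.        ,   0.        ,   1.        ]]), 'extrinsics': array([[ 0.50264931,  0.86422952, -0.02123694, -0.27050149],
       [-0.59690205,  0.36472805,  0.71461975,  0.28565116],
       [ 0.62534119, -0.34652675,  0.69919068, -1.3043502 ],
       [ 0.        ,  0.        ,  0.        ,  1.        ]])}
top {'
[... 265 characters left out ...]
0.06386967,  0.20797471, -0.54213255],
       [-0.20714083,  0.01948476,  0.97811708, -0.97849822],
       [ 0.        ,  0.        ,  0.        ,  1.        ]])}
wrist {'intrinsics': array([[412.19114574,   0.        , 319.10107197],
       [  0.        , 412.19114574, 238.91903178],
       [  0.        ,   0.        ,   1.        ]]), 'tool_from_camera': array([[-5.51021583e-04,  9.58403141e-01,  2.85417440e-01,
         8.01740585e-02],
       [ 9.99999771e-01,  6.40043748e-04, -2.18621825e-04,
        -8.20318163e-04],
       [-3.92207491e-04,  2.85417254e-01, -9.58403275e-01,
        -2.00706441e-01],
       [ 0.00000000e+00,  0.00000000e+00,  0.00000000e+00,
         1.00000000e+00]])}
```

View pics/scene0.png

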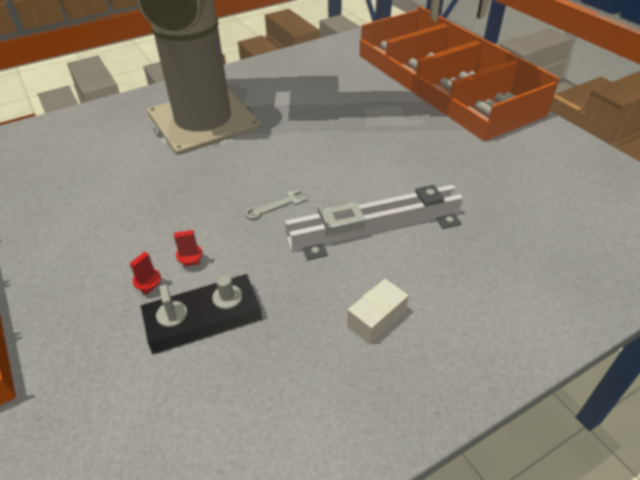

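View pics/top0.png

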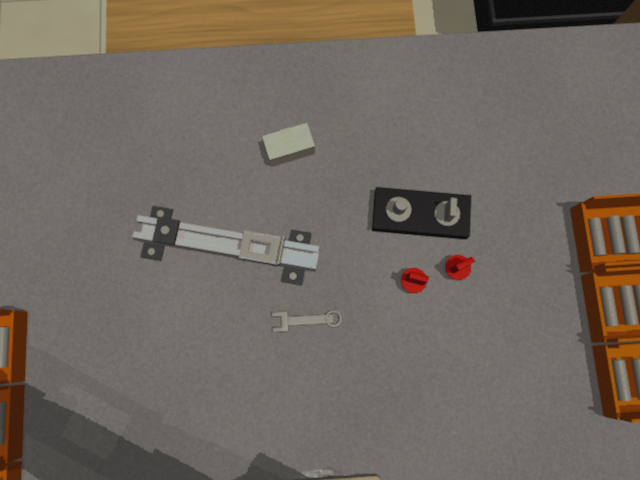

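View pics/wrist0.png

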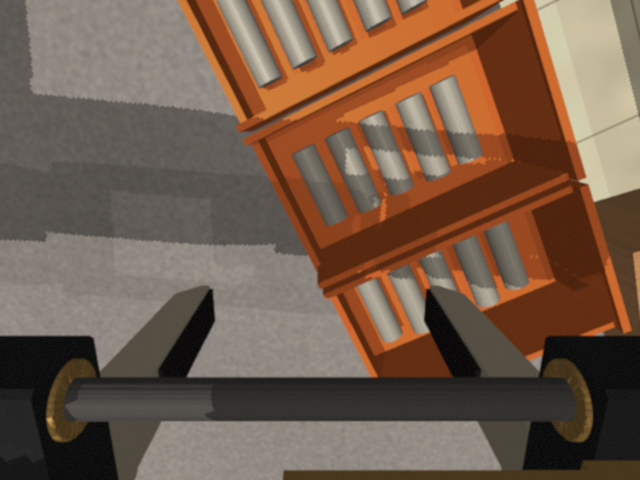

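Top view: the strut has its stop at about (165,229) and the saddle at (260,247). The holder has two parts: (398,208) carries a round knob, so it is the pin, and (448,211) carries a flat wing, so it is the bolt. The red parts at (414,280) and (458,267) are look-alikes. I'll enlarge both areas to confirm.

```bash
python3 - <<'E'
import cv2,numpy as np
im=cv2.imread('pics/top0.png')
a=cv2.resize(im[170:300,360:490],None,fx=4,fy=4,interpolation=cv2.INTER_CUBIC)
cv2.imwrite('pics/c1.png',a)
b=cv2.resize(im[195:295,125:330],None,fx=3.9,fy=3.9,interpolation=cv2.INTER_CUBIC)
cv2.imwrite('pics/c2.png',b)
E
```

```text
(no output)
```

View pics/c1.png

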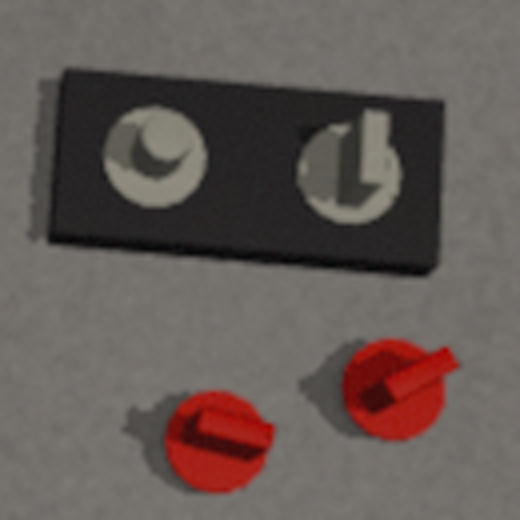

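View pics/c2.png

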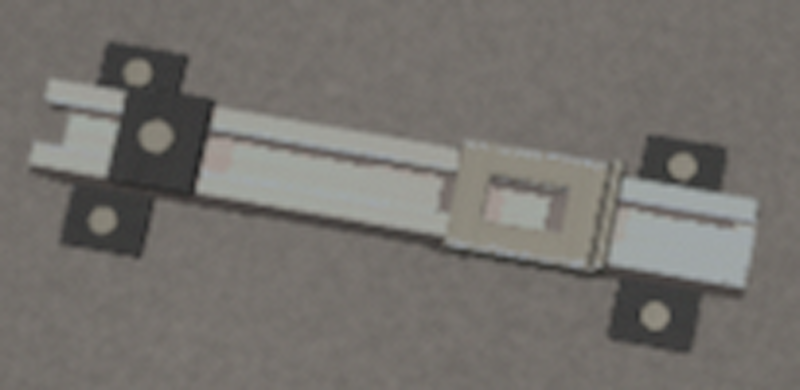

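The crop confirms the bolt: steel, flat wing at (448,211). The neighbour is the round-knobbed pin, and the red ones are left alone.

```bash
python3 - <<'E'
from h import *
f2=lambda x,y:(x/3.9+125-.4,y/3.9+195-.4); f1=lambda x,y:(x/4+360-.4,y/4+170-.4)
P=lambda p,z:np.round(ray('top',*p,z)*1000,1)
for nm,p,z in [('LendA',(45,80),.042),('LendB',(30,165),.042),('RendA',(757,200),.042),('RendB',(745,287),.042),
 ('stopA',(213,100),.052),('stopB',(195,195),.052),('frontA',(462,142),.046),('frontB',(445,243),.046),
 ('h1',(490,175),.046),('h2',(567,185),.046),('h3',(550,232),.046),('h4',(487,222),.046),
 ('tabA',(620,160),.060),('tabB',(603,271),.060)]: print(nm,P(f2(*p),z))
L=(P(f2(45,80),.042)+P(f2(30,165),.042))/2; Rr=(P(f2(757,200),.042)+P(f2(745,287),.042))/2
d=L-Rr; print('strut mid',(L+Rr)/2,np.linalg.norm(d),'yaw',np.degrees(np.arctan2(d[1],d[0])))
for nm,p,z in [('flange',(350,172),.035),('pinfl',(156,157),.035),('w1',(363,108),.085),('w2',(390,110),.085),('w3',(387,183),.085),('w4',(360,180),.085),
 ('B1',(65,70),.03),('B2',(443,100),.03),('B3',(433,270),.03),('B4',(50,240),.03),('B3b',(430,277),.0)]: print(nm,P(f1(*p),z))
im=cv2.imread('pics/top0.png'); 
# auto masks: holder dark, white strut
m=(im.max(2)<60).astype(np.uint8); m[:, :360]=0;m[:,500:]=0;m[:170]=0;m[300:]=0
sc=cv2.imread('pics/scene0.png')
cv2.imwrite('pics/s1.png',cv2.resize(sc[170:260,270:470],None,fx=4,fy=4,interpolation=cv2.INTER_CUBIC))
cv2.imwrite('pics/s2.png',cv2.resize(sc[220:355,120:270],None,fx=4,fy=4,interpolation=cv2.INTER_CUBIC))
E
```

```text
LendA [592.7 303.9  42. ]
LendB [552.1 311.   42. ]
RendA [513.2 -27.9  42. ]
RendB [472.6 -19.6  42. ]
stopA [575.4 222.7  52. ]
stopB [530.7 231.8  52. ]
frontA [549.  108.2  46. ]
frontB [501.7 118.   46. ]
h1 [532.4  95.8  46. ]
h2 [525.4  60.2  46. ]
h3 [503.7  69.1  46. ]
h4 [510.3  98.1  46. ]
tabA [532.8  34.3  60. ]
tabB [481.7  44.8  60. ]
strut mid [532.65 141.85  42.  ] 340.6078243376097 yaw 76.50230386276394
flange [ 561.6 -271.    35. ]
pinfl [ 574.7 -181.4   35. ]
w1 [ 579.1 -267.4   85. ]
w2 [ 577.4 -279.3   85. ]
w3 [ 544.2 -274.1   85. ]
w4 [ 546.4 -262.3   85. ]
B1 [ 620.8 -143.4   30. ]
B2 [ 594.6 -320.    30. ]
B3 [ 513.7 -305.4   30. ]
B4 [ 539.5 -129.2   30. ]
B3b [ 515.8 -312.1    0. ]
```

View pics/s1.png

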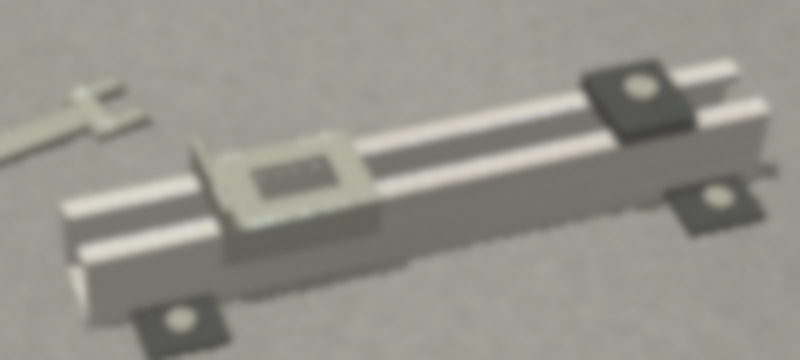

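View pics/s2.png

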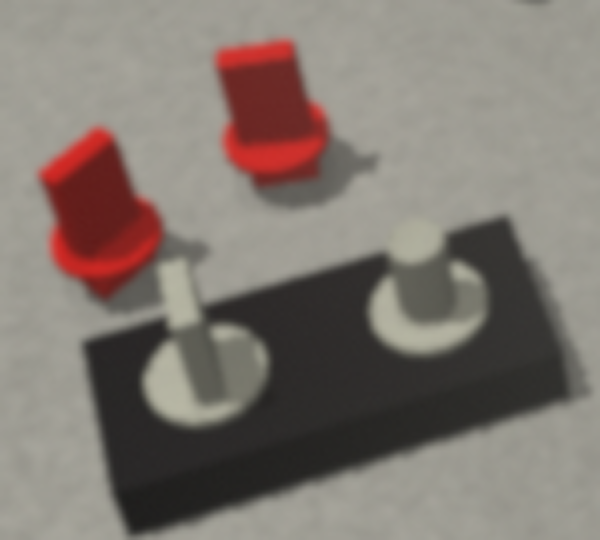

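{"fn": "send_rows", "kwargs": {"series": [{"dx": 1.7, "dy": -3.7, "wz": -0.1, "fingers": 255}, {"dx": 1.7, "dy": -3.7, "wz": -0.1, "fingers": 255}, {"dx": 1.7, "dy": -3.7, "wz": -0.1, "fingers": 255}, {"dx": 1.7, "dy": -3.7, "wz": -0.1, "fingers": 255}, {"dx": 1.7, "dy": -3.7, "wz": -0.1, "fingers": 255}, {"dx": 1.7, "dy": -3.7, "wz": -0.1, "fingers": 255}, {"dx": 1.7, "dy": -3.7, "wz": -0.1, "fingers": 255}, {"dx": 1.7, "dy": -3.7, "wz": -0.1, "fingers": 255}, {"dx": 1.7, "dy": -3.7, "wz": -0.1, "fingers": 255}, {"dx": 1.7, "dy": -3.7, "wz": -0.1, "fingers": 255}, {"dx": 1.7, "dy": -3.7, "wz": -0.1, "fingers": 255}, {"dx": 1.7, "dy": -3.7, "wz": -0.1, "fingers": 255}, {"dx": 1.7, "dy": -3.7, "wz": -0.1, "fingers": 255}], "newtons": 30}}

```text
schema error: expected keys wx, wy, wz, dx, dy, dz, fingers
```

{"fn": "send_rows", "kwargs": {"series": [{"wx": 0, "wy": 0, "wz": -0.1, "dx": 1.7, "dy": -3.7, "dz": 0, "fingers": 255}, {"wx": 0, "wy": 0, "wz": -0.1, "dx": 1.7, "dy": -3.7, "dz": 0, "fingers": 255}, {"wx": 0, "wy": 0, "wz": -0.1, "dx": 1.7, "dy": -3.7, "dz": 0, "fingers": 255}, {"wx": 0, "wy": 0, "wz": -0.1, "dx": 1.7, "dy": -3.7, "dz": 0, "fingers": 255}, {"wx": 0, "wy": 0, "wz": -0.1, "dx": 1.7, "dy": -3.7, "dz": 0, "fingers": 255}, {"wx": 0, "wy": 0, "wz": -0.1, "dx": 1.7, "dy": -3.7, "dz": 0, "fingers": 255}, {"wx": 0, "wy": 0, "wz": -0.1, "dx": 1.7, "dy": -3.7, "dz": 0, "fingers": 255}, {"wx": 0, "wy": 0, "wz": -0.1, "dx": 1.7, "dy": -3.7, "dz": 0, "fingers": 255}, {"wx": 0, "wy": 0, "wz": -0.1, "dx": 1.7, "dy": -3.7, "dz": 0, "fingers": 255}, {"wx": 0, "wy": 0, "wz": -0.1, "dx": 1.7, "dy": -3.7, "dz": 0, "fingers": 255}, {"wx": 0, "wy": 0, "wz": -0.1, "dx": 1.7, "dy": -3.7, "dz": 0, "fingers": 255}, {"wx": 0, "wy": 0, "wz": -0.1, "dx": 1.7, "dy": -3.7, "dz": 0, "fingers": 255}], "newtons": 30}}

```text
t: 1.15
tool_pos: [0.4577, 0.0871, 0.178]
orientation: [-2.342, -2.085, 0.004]
force: [0.1, 0.5, 0.0]
opening: 0.0178
```

{"fn": "send_rows", "kwargs": {"series": [{"wx": 0, "wy": 0, "wz": -0.06, "dx": 1.5, "dy": -2.6, "dz": 0, "fingers": 255}, {"wx": 0, "wy": 0, "wz": -0.06, "dx": 1.5, "dy": -2.6, "dz": 0, "fingers": 255}, {"wx": 0, "wy": 0, "wz": 0, "dx": 1.4, "dy": -2.5, "dz": 0, "fingers": 255}, {"wx": 0, "wy": 0, "wz": 0, "dx": 0, "dy": 0, "dz": 0, "fingers": 255}]}}

```text
t: 1.48
tool_pos: [0.5042, -0.0015, 0.1774]
orientation: [-2.484, -1.915, 0.005]
force: [0.9, 0.0, -0.2]
opening: 0.0
```

```bash
cat >> h.py <<'E'
def pose(s):
    m=R.from_rotvec(s['orientation']).as_matrix()
    return np.round(s['tool_pos']*1000,1), 'xyaw %.2f tilt %.2f'%(np.degrees(np.arctan2(m[1,0],m[0,0])),np.degrees(np.arccos(-m[2,2]))),'F',np.round(s['force'],1),'T',np.round(s['wrist_torque'],2),'op %.1f t %.2f'%(s['opening']*1000,s['t'])
E
python3 - <<'E'
from h import *
import pickle
s=robot.read_state(); snap('wrist','w1.png'); print(*pose(s)); pickle.dump(s,open('s1.pkl','wb'))
E
```

```text
[504.2  -1.5 177.4] xyaw 75.27 tilt 0.33 F [ 0.9  0.  -0.2] T [-0.08  0.04 -0.02] op 0.0 t 1.48
```

View pics/w1.png

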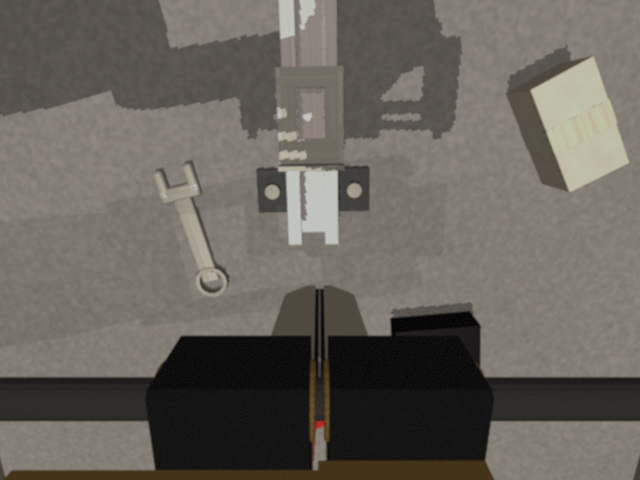

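The wrist view shows the strut's near end at (289,244) to (338,243), and the saddle tab at about row 165. The fingertips sit just behind, at (320,290).

```bash
python3 - <<'E'
from h import *
import pickle
s=pickle.load(open('s1.pkl','rb'))
u=np.array([np.cos(np.radians(76.5)),np.sin(np.radians(76.5))]); n=np.array([-u[1],u[0]]); c=np.array([532.65,141.85])
def S(p): p=p[:2]-c; return np.round([p@u,p@n],1)
for p,z in [((289,244),.042),((338.5,243),.042),((279,1),.042),((337,1),.042),((302,236),.042),((327,236),.042),((277,164),.060),((343,166),.060),((276,67),.046),((343,67),.046)]:
    q=ray('wrist',*p,z,s)*1000; print(p,np.round(q,1),S(q))
print(S(s['tool_pos']*1000))
im=cv2.imread('pics/w1.png'); cv2.imwrite('pics/w1c.png',cv2.resize(im[0:260,240:400],None,fx=3,fy=2.3,interpolation=cv2.INTER_CUBIC))
E
```

```text
(289, 244) [471.3 -19.3  42. ] [-171.   22.]
(338.5, 243) [512.4 -29.2  42. ] [-171.   -20.3]
(279, 1) [515.1 160.3  42. ] [13.8 21.3]
(337, 1) [555.8 149.5  42. ] [ 12.8 -20.8]
(302, 236) [484.  -15.3  42. ] [-164.2   10.7]
(327, 236) [504.5 -20.7  42. ] [-164.6  -10.6]
(277, 164) [482.9  49.6  60. ] [-101.3   26.8]
(343, 166) [531.3  35.3  60. ] [-103.9  -23.6]
(276, 67) [500.7 117.6  46. ] [-31.   25.4]
(343, 67) [549.1 104.8  46. ] [-32.2 -24.7]
[-146.    -5.8]
```

View pics/w1c.png

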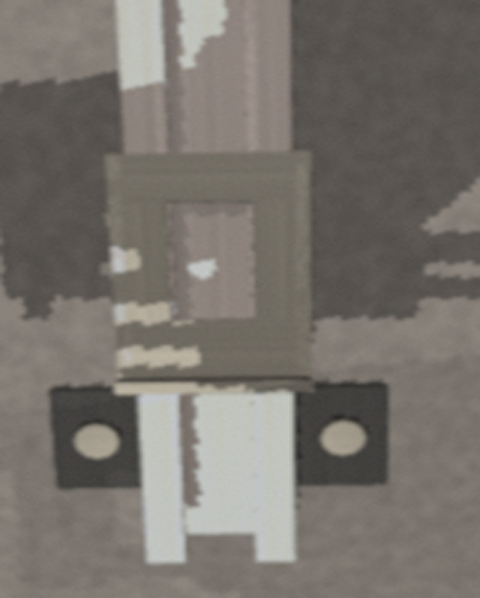

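{"fn": "send_rows", "kwargs": {"series": [{"wx": 0, "wy": 0, "wz": 0.02, "dx": -0.56, "dy": 0.14, "dz": -3, "fingers": 255}, {"wx": 0, "wy": 0, "wz": 0, "dx": 0, "dy": 0, "dz": -3.5, "fingers": 255}, {"wx": 0, "wy": 0, "wz": 0, "dx": 0, "dy": 0, "dz": -3.5, "fingers": 255}, {"wx": 0, "wy": 0, "wz": 0, "dx": 0, "dy": 0, "dz": -2.0, "fingers": 255}, {"wx": 0, "wy": 0, "wz": 0, "dx": 0, "dy": 0, "dz": 0, "fingers": 255}]}}

```text
t: 1.95
tool_pos: [0.4971, 0.0045, 0.0554]
orientation: [-2.464, -1.943, -0.002]
force: [-0.9, -0.1, 0.1]
opening: 0.0004
```

```bash
cat >> h.py <<'E'
u=np.array([np.cos(np.radians(76.5)),np.sin(np.radians(76.5))]); n=np.array([-u[1],u[0]]); c=np.array([532.65,141.85])
def S(p): p=np.asarray(p)[:2]-c; return np.round([p@u,p@n],1)
def W(a,b): return c+a*u+b*n
E
python3 -c "
from h import *
s=robot.read_state(); print(*pose(s),S(s['tool_pos']*1000))"
```

```text
[497.1   4.5  55.4] xyaw 76.51 tilt 0.25 F [-0.9 -0.1  0.1] T [ 0.03  0.16 -0.01] op 0.4 t 1.95 [-141.8    2.5]
```

{"fn": "send_rows", "kwargs": {"series": [{"wx": 0, "wy": 0, "wz": 0, "dx": 0.24, "dy": -0.06, "dz": -0.6, "fingers": 255}, {"wx": 0, "wy": 0, "wz": 0, "dx": 0.28, "dy": 1.17, "dz": 0, "fingers": 255}, {"wx": 0, "wy": 0, "wz": 0, "dx": 0.28, "dy": 1.17, "dz": 0, "fingers": 255}, {"wx": 0, "wy": 0, "wz": 0, "dx": 0.19, "dy": 0.78, "dz": 0, "fingers": 255}, {"wx": 0, "wy": 0, "wz": 0, "dx": 0.19, "dy": 0.78, "dz": 0, "fingers": 255}]}}

```text
t: 2.37
tool_pos: [0.5099, 0.0467, 0.0521]
orientation: [-2.462, -1.945, -0.004]
force: [1.0, 0.4, 0.2]
opening: 0.0004
```

```bash
python3 -c "
from h import *
s=robot.read_state(); print(*pose(s),S(s['tool_pos']*1000)); snap('wrist','w2.png')"
```

```text
[509.9  46.7  52.1] xyaw 76.61 tilt 0.25 F [1.  0.4 0.2] T [-0.03  0.1   0.02] op 0.4 t 2.37 [-97.8  -0.1]
```

View pics/w2.png

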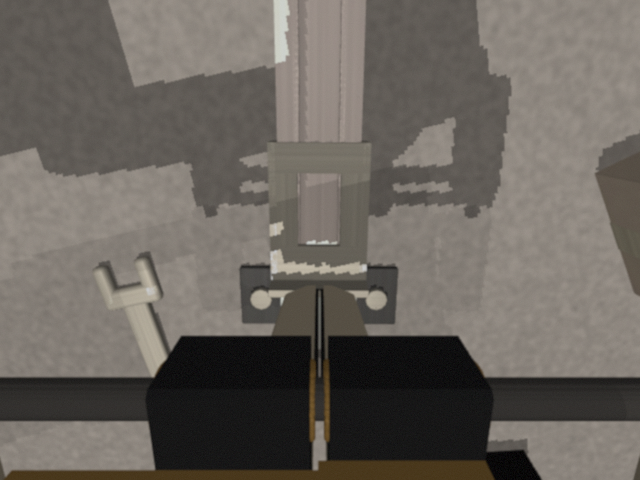

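{"fn": "send_rows", "kwargs": {"series": [{"wx": 0, "wy": 0, "wz": 0, "dx": 0.28, "dy": 1.17, "dz": -0.3, "fingers": 255}, {"wx": 0, "wy": 0, "wz": 0, "dx": 0.28, "dy": 1.17, "dz": 0, "fingers": 255}, {"wx": 0, "wy": 0, "wz": 0, "dx": 0.28, "dy": 1.17, "dz": 0, "fingers": 255}, {"wx": 0, "wy": 0, "wz": 0, "dx": 0.28, "dy": 1.17, "dz": 0, "fingers": 255}, {"wx": 0, "wy": 0, "wz": 0, "dx": 0.28, "dy": 1.17, "dz": 0, "fingers": 255}, {"wx": 0, "wy": 0, "wz": 0, "dx": 0.28, "dy": 1.17, "dz": 0, "fingers": 255}, {"wx": 0, "wy": 0, "wz": 0, "dx": 0.14, "dy": 0.58, "dz": 0, "fingers": 255}, {"wx": 0, "wy": 0, "wz": 0, "dx": 0.0, "dy": 0.0, "dz": 0, "fingers": 255}]}}

```text
t: 3.08
tool_pos: [0.5331, 0.1328, 0.0533]
orientation: [2.461, 1.952, 0.013]
force: [0.5, 0.0, 0.3]
opening: 0.0007
```

```bash
python3 -c "
from h import *
s=robot.read_state(); print(*pose(s),S(s['tool_pos']*1000)); snap('wrist','w3.png')
import pickle;pickle.dump(s,open('s3.pkl','wb'))"
```

```text
[533.1 132.8  53.3] xyaw 76.84 tilt 0.49 F [0.5 0.  0.3] T [-0.03  0.07  0.  ] op 0.7 t 3.08 [-8.7 -2.6]
```

View pics/w3.png

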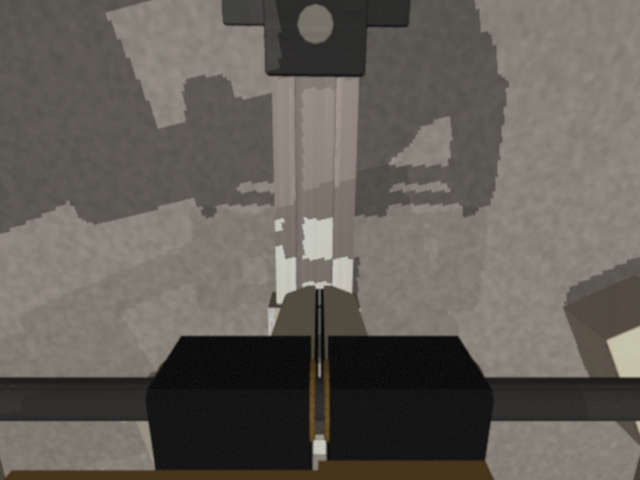

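```bash
python3 -c "
from h import *
snap('scene','sc3.png');im=snap('top','t3.png')
cv2.imwrite('pics/t3c.png',cv2.resize(im[180:310,120:330,::-1],None,fx=3.8,fy=3.8))
im=cv2.imread('pics/sc3.png');cv2.imwrite('pics/sc3c.png',cv2.resize(im[130:270,260:460],None,fx=4,fy=4))"
```

```text
(no output)
```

View pics/t3c.png

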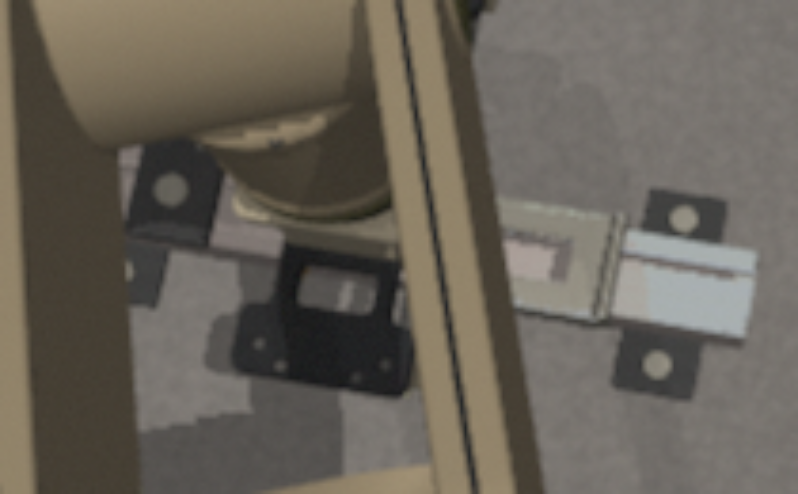

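View pics/sc3c.png

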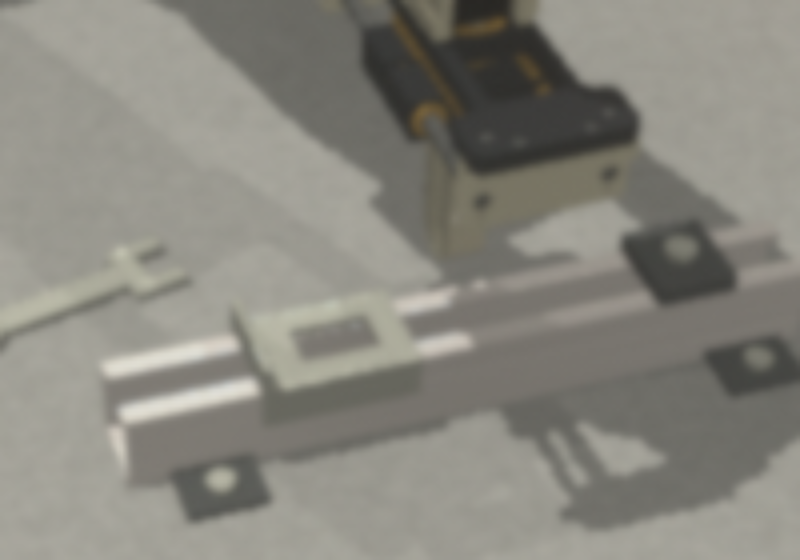

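```bash
python3 -c "
from h import *
s=robot.read_state()
for z in [.0533,.03,.08,.1]:
  p=s['tool_pos'].copy();p[2]=z; a=proj('scene',p); print(z,a,(a-[260,130])*4)
# finger tip pixel
print(ray('scene',260+450/4,130+255/4,.053)*1000, robot.camera_info('scene').keys())
m=R.from_rotvec(s['orientation']).as_matrix();print(m.round(3))
print(proj('wrist',s['tool_pos'],s))
"
```

```text
0.0533 [371.77038362 206.40692423] [447.08153449 305.62769694]
0.03 [371.06811719 215.69715672] [444.27246878 342.78862686]
0.08 [372.60440978 195.37365173] [450.41763911 261.49460691]
0.1 [373.25069476 186.82399379] [453.00277904 227.29597515]
[503.06982731 153.40482929  53.        ] dict_keys(['intrinsics', 'extrinsics'])
[[ 0.229  0.973  0.006]
 [ 0.973 -0.229  0.005]
 [ 0.006  0.005 -1.   ]]
[320.5445636  274.28651975]
```

```bash
python3 -c "
from h import *
print([a for a in dir(robot) if a[0]!='_'], robot.tcp_to_grasp)
s=robot.read_state()
m=R.from_rotvec(s['orientation']).as_matrix()
for d in [0,10,20,30,40]:
  for xx in [-7.5,7.5]:
    p=s['tool_pos']+m@[xx/1000,0,-d/1000]; a=proj('scene',p);print(d,xx,'wrist',proj('wrist',p,s).round(),'scenecrop',((a-[260,130])*4).round())
im=cv2.imread('pics/w3.png');cv2.imwrite('pics/w3c.png',cv2.resize(im[270:370,250:390],None,fx=5,fy=5))
"
```

```text
['IKError', 'camera_info', 'close_job', 'read_camera', 'read_state', 'tcp_to_grasp'] 0.0188
0 -7.5 wrist [321. 288.] scenecrop [432. 309.]
0 7.5 wrist [321. 261.] scenecrop [462. 302.]
10 -7.5 wrist [321. 296.] scenecrop [433. 293.]
10 7.5 wrist [321. 268.] scenecrop [463. 286.]
20 -7.5 wrist [321. 304.] scenecrop [434. 276.]
20 7.5 wrist [321. 275.] scenecrop [465. 270.]
30 -7.5 wrist [321. 314.] scenecrop [435. 260.]
30 7.5 wrist [321. 283.] scenecrop [466. 253.]
40 -7.5 wrist [321. 324.] scenecrop [436. 242.]
40 7.5 wrist [321. 292.] scenecrop [467. 236.]
```

View pics/w3c.png

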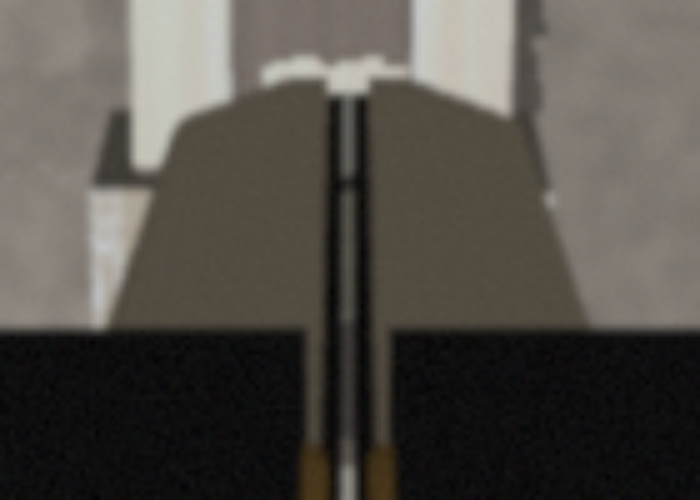

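The wrist and scene pictures agree: the physical fingertips sit about 30 mm above the reported TCP. They passed over the tab and the saddle did not move. I'll go back behind the tab and check the tip height by contact and by camera.

{"fn": "send_rows", "kwargs": {"series": [{"wx": 0, "wy": 0, "wz": 0, "dx": -0.25, "dy": 0.06, "dz": 1.5, "fingers": 255}, {"wx": 0, "wy": 0, "wz": 0, "dx": -0.84, "dy": -3.5, "dz": 0, "fingers": 255}, {"wx": 0, "wy": 0, "wz": 0, "dx": -0.84, "dy": -3.5, "dz": 0, "fingers": 255}, {"wx": 0, "wy": 0, "wz": 0, "dx": -0.84, "dy": -3.5, "dz": 0, "fingers": 255}, {"wx": 0, "wy": 0, "wz": 0, "dx": -0.84, "dy": -3.5, "dz": 0, "fingers": 255}, {"wx": 0, "wy": 0, "wz": 0, "dx": 0, "dy": 0, "dz": -2, "fingers": 255}, {"wx": 0, "wy": 0, "wz": 0, "dx": 0, "dy": 0, "dz": -2, "fingers": 255}, {"wx": 0, "wy": 0, "wz": 0, "dx": 0, "dy": 0, "dz": 0, "fingers": 255}]}}

```text
t: 3.9
tool_pos: [0.4943, -0.0192, 0.0294]
orientation: [2.462, 1.943, 0.014]
force: [-1.0, -0.4, -1.4]
opening: 0.0003
```

```bash
python3 -c "
from h import *
s=robot.read_state(); print(*pose(s),S(s['tool_pos']*1000)); im=snap('scene','sc4.png')
cv2.imwrite('pics/sc4c.png',cv2.resize(im[130:270,230:430,::-1],None,fx=4,fy=4))
m=R.from_rotvec(s['orientation']).as_matrix()
for d in [0,20,30,40]:
    p=s['tool_pos']+m@[0,0,-d/1000]; a=proj('scene',p);print(d,((a-[230,130])*4).round())
"
```

```text
[494.3 -19.2  29.4] xyaw 76.57 tilt 0.60 F [-1.  -0.4 -1.4] T [-0.06  0.14  0.  ] op 0.3 t 3.90 [-165.6   -0.3]
0 [246. 411.]
20 [243. 379.]
30 [242. 363.]
40 [241. 346.]
```

View pics/sc4c.png

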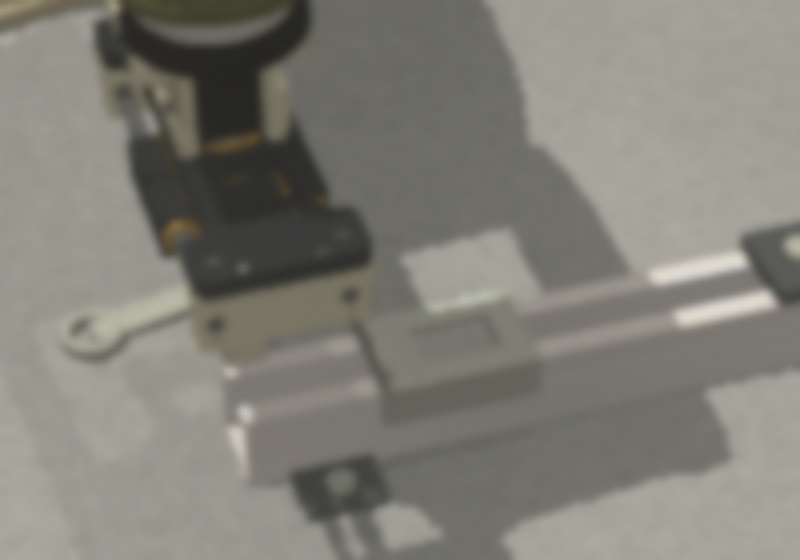

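```bash
python3 -c "
from h import *
s=robot.read_state(); m=R.from_rotvec(s['orientation']).as_matrix()
for d in [84,100,115,130]:
  for y in [-94,94]:
    print(d,y,[((proj('scene',s['tool_pos']+m@[x/1000,y/1000,-d/1000])-[230,130])*4).round() for x in (-37,37)])
"
```

```text
84 -94 [array([105., 160.]), array([261., 129.])]
84 94 [array([207., 431.]), array([385., 391.])]
100 -94 [array([102., 132.]), array([259., 101.])]
100 94 [array([204., 402.]), array([384., 361.])]
115 -94 [array([ 98., 104.]), array([257.,  73.])]
115 94 [array([201., 374.]), array([384., 333.])]
130 -94 [array([95., 76.]), array([256.,  46.])]
130 94 [array([198., 345.]), array([383., 304.])]
```

{"fn": "send_rows", "kwargs": {"series": [{"wx": 0, "wy": 0, "wz": 0, "dx": 0.35, "dy": 1.46, "dz": -0.8, "fingers": 255}, {"wx": 0, "wy": 0, "wz": 0, "dx": 0.35, "dy": 1.46, "dz": -0.2, "fingers": 255}, {"wx": 0, "wy": 0, "wz": 0, "dx": 0.23, "dy": 0.97, "dz": 0, "fingers": 255}, {"wx": 0, "wy": 0, "wz": 0, "dx": 0.23, "dy": 0.97, "dz": 0, "fingers": 255}, {"wx": 0, "wy": 0, "wz": 0, "dx": 0.23, "dy": 0.97, "dz": 0, "fingers": 255}, {"wx": 0, "wy": 0, "wz": 0, "dx": 0.23, "dy": 0.97, "dz": 0, "fingers": 255}]}}

```text
t: 4.45
tool_pos: [0.5143, 0.0505, 0.0262]
orientation: [2.461, 1.938, 0.019]
force: [-0.2, 0.5, 1.1]
opening: 0.0004
```

```bash
python3 -c "
from h import *
import pickle
s=robot.read_state(); print(*pose(s),S(s['tool_pos']*1000)); im=snap('wrist','w5.png')
pickle.dump(s,open('s5.pkl','wb'))
im=snap('scene','sc5.png')
cv2.imwrite('pics/sc5c.png',cv2.resize(im[130:270,230:430,::-1],None,fx=4,fy=4))
"
```

```text
[514.3  50.5  26.2] xyaw 76.44 tilt 0.89 F [-0.2  0.5  1.1] T [-0.12  0.12 -0.  ] op 0.4 t 4.45 [-93.1  -3.5]
```

View pics/w5.png

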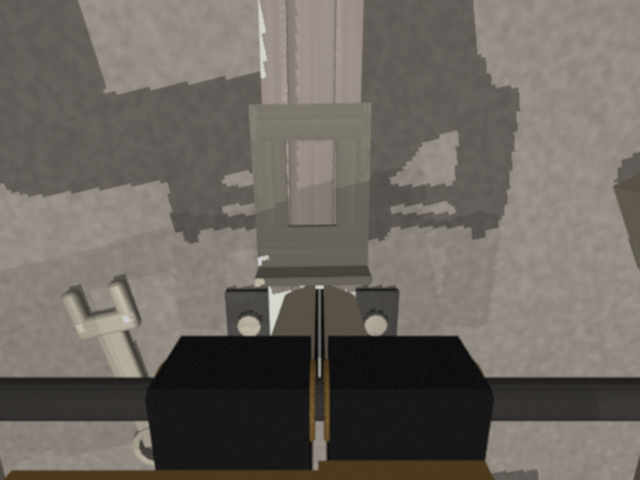

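View pics/sc5c.png

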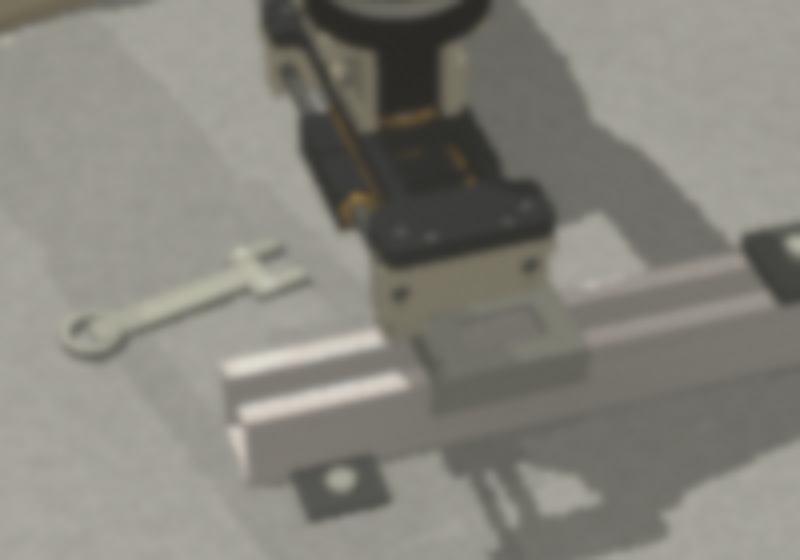

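```bash
python3 -c "
from h import *
import pickle
s=pickle.load(open('s5.pkl','rb'))
for p,z in [((250,104),.046),((371,103),.046),((258,268),.06),((370,267),.06)]: print(S(ray('wrist',*p,z,s)*1000))
m=R.from_rotvec(s['orientation']).as_matrix();zz=m[:,2];print(zz, np.cross(zz,[0,0,-1]))
"
```

```text
[-9.3 26.3]
[ -8.9 -24.3]
[-76.9  24.1]
[-76.8 -24.2]
[ 1.54783571e-02  2.32185457e-04 -9.99880176e-01] [-0.00023219  0.01547836  0.        ]
```

{"fn": "send_rows", "kwargs": {"series": [{"wx": 0, "wy": 0.015, "wz": 0, "dx": -0.34, "dy": 0.08, "dz": -0.5, "fingers": 255}, {"wx": 0, "wy": 0, "wz": 0, "dx": 0.2, "dy": 1.17, "dz": -0.1, "fingers": 255}, {"wx": 0, "wy": 0, "wz": 0, "dx": 0.23, "dy": 1.17, "dz": -0.1, "fingers": 255}, {"wx": 0, "wy": 0, "wz": 0, "dx": 0.23, "dy": 1.17, "dz": -0.1, "fingers": 255}, {"wx": 0, "wy": 0, "wz": 0, "dx": 0.23, "dy": 1.17, "dz": -0.1, "fingers": 255}, {"wx": 0, "wy": 0, "wz": 0, "dx": 0.23, "dy": 1.17, "dz": -0.1, "fingers": 255}]}}

```text
t: 5.05
tool_pos: [0.5229, 0.113, 0.0157]
orientation: [2.469, 1.942, -0.002]
force: [0.1, -0.0, -0.1]
opening: 0.0007
```

```bash
python3 -c "
from h import *
s=robot.read_state(); print(*pose(s),S(s['tool_pos']*1000)); im=snap('wrist','w6.png')
"
```

```text
[522.9 113.   15.7] xyaw 76.39 tilt 0.07 F [ 0.1 -0.  -0.1] T [-0.25  0.05 -0.03] op 0.7 t 5.05 [-30.3   2.7]
```

View pics/w6.png

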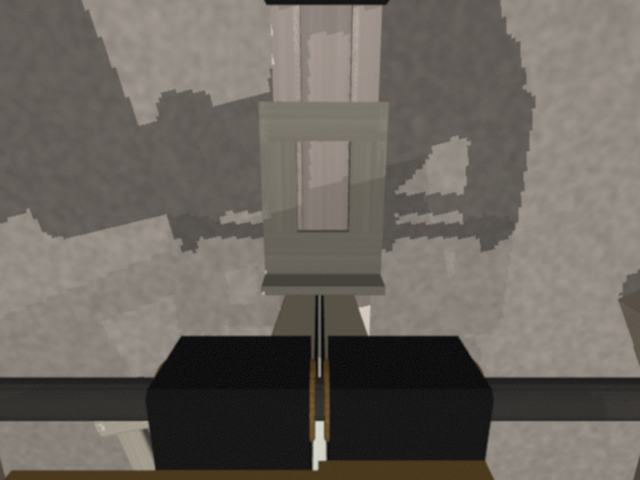

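{"fn": "send_rows", "kwargs": {"series": [{"wx": 0, "wy": 0, "wz": 0, "dx": 0.45, "dy": 1.1, "dz": 0.2, "fingers": 255}, {"wx": 0, "wy": 0, "wz": 0, "dx": 0.28, "dy": 0.97, "dz": 0, "fingers": 255}, {"wx": 0, "wy": 0, "wz": 0, "dx": 0.14, "dy": 0.5, "dz": 0, "fingers": 255}, {"wx": 0, "wy": 0, "wz": 0, "dx": 0.07, "dy": 0.3, "dz": 0, "fingers": 255}, {"wx": 0, "wy": 0, "wz": 0, "dx": 0.07, "dy": 0.3, "dz": 0, "fingers": 255}]}}

```text
t: 5.52
tool_pos: [0.5323, 0.1462, 0.0173]
orientation: [2.462, 1.945, -0.016]
force: [-8.7, -26.8, 12.2]
opening: 0.0005
```

```bash
python3 -c "
from h import *
s=robot.read_state(); print(*pose(s),S(s['tool_pos']*1000)); im=snap('wrist','w7.png')
"
```

```text
[532.3 146.2  17.3] xyaw 76.62 tilt 0.64 F [ -8.7 -26.8  12.2] T [-4.7   1.58 -0.04] op 0.5 t 5.52 [4.1 1.4]
```

View pics/w7.png

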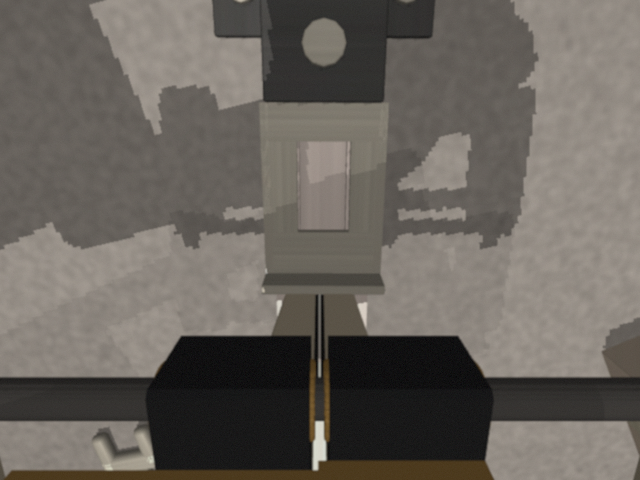

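{"fn": "send_rows", "kwargs": {"series": [{"wx": 0, "wy": 0, "wz": 0, "dx": -0.1, "dy": -0.4, "dz": 0, "fingers": 255}, {"wx": 0, "wy": 0, "wz": 0, "dx": -0.23, "dy": -0.97, "dz": 0.3, "fingers": 255}, {"wx": 0, "wy": 0, "wz": 0, "dx": 0, "dy": -0.3, "dz": 4, "fingers": 255}, {"wx": 0, "wy": 0, "wz": 0, "dx": 0, "dy": 0, "dz": 4, "fingers": 255}, {"wx": 0, "wy": 0, "wz": 0, "dx": 0, "dy": 0, "dz": 2, "fingers": 255}, {"wx": 0, "wy": 0, "wz": 0, "dx": 0, "dy": 0, "dz": 0, "fingers": 160}]}}

```text
t: 6.07
tool_pos: [0.5245, 0.1258, 0.1217]
orientation: [2.465, 1.946, -0.028]
force: [0.9, -0.6, -0.1]
opening: 0.0038
```

```bash
python3 -c "
from h import *
import pickle
s=robot.read_state(); print(*pose(s),S(s['tool_pos']*1000)); im=snap('wrist','w8.png')
pickle.dump(s,open('s8.pkl','wb'))
cv2.imwrite('pics/w8c.png',cv2.resize(im[60:330,230:420,::-1],None,fx=3,fy=2.2,interpolation=cv2.INTER_CUBIC))
"
```

```text
[524.5 125.8 121.7] xyaw 76.57 tilt 1.03 F [ 0.9 -0.6 -0.1] T [-0.05  0.04 -0.03] op 3.8 t 6.07 [-17.5   4.1]
```

View pics/w8c.png

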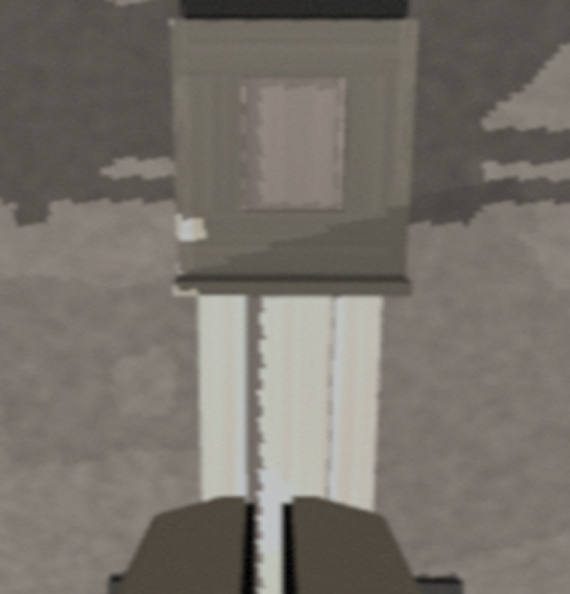

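```bash
python3 -c "
from h import *
import pickle
s=pickle.load(open('s8.pkl','rb')); f=lambda x,y:(x/3+230-.3,y/2.2+60-.3)
for nm,p,z in [('h',(240,78),.046),('h',(345,80),.046),('h',(344,208),.046),('h',(240,208),.046),('front',(175,20),.046),('front',(415,20),.046),('slotL',(247,300),.042),('slotR',(333,300),.042),('slotL',(245,480),.042),('slotR',(330,480),.042),('outL',(199,300),.042),('outR',(382,300),.042),('outL',(201,480),.042),('outR',(376,480),.042)]: 
  q=ray('wrist',*f(*p),z,s)*1000; print(nm,q.round(1),S(q))
m=R.from_rotvec(s['orientation']).as_matrix();zz=m[:,2];print(np.cross(zz,[0,0,-1]))
print('home',W(56,0))
"
```

```text
h [538.4 215.6  46. ] [73.1 11.7]
h [559.7 209.9  46. ] [ 72.5 -10.4]
h [551.7 174.7  46. ] [ 36.4 -10.9]
h [529.6 180.   46. ] [36.4 11.9]
front [529.  233.7  46. ] [88.5 25. ]
front [577.2 222.2  46. ] [ 88.5 -24.5]
slotL [524.1 151.8  42. ] [ 7.7 10.6]
slotR [543.3 147.2  42. ] [ 7.7 -9.1]
slotL [509.2  92.9  42. ] [-53.1  11.4]
slotR [529.4  88.1  42. ] [-53.   -9.3]
outL [513.4 154.3  42. ] [ 7.6 21.6]
outR [554.2 144.6  42. ] [  7.7 -20.3]
outL [498.7  95.3  42. ] [-53.2  22.1]
outR [540.3  85.6  42. ] [-52.9 -20.5]
[ 0.01185725 -0.01344382  0.        ]
home [545.72294038 196.30271554]
```

Saddle is flush against the stop. Next, the bolt.

{"fn": "send_rows", "kwargs": {"series": [{"wx": 0.012, "wy": -0.013, "wz": -0.1, "dx": 0.28, "dy": -3.05, "dz": 0.5, "fingers": 118}, {"wx": 0, "wy": 0, "wz": -0.115, "dx": 0.28, "dy": -3.05, "dz": 0.5, "fingers": 118}, {"wx": 0, "wy": 0, "wz": -0.115, "dx": 0.28, "dy": -3.05, "dz": 0, "fingers": 118}, {"wx": 0, "wy": 0, "wz": -0.115, "dx": 0.28, "dy": -3.05, "dz": 0, "fingers": 118}, {"wx": 0, "wy": 0, "wz": -0.115, "dx": 0.28, "dy": -3.05, "dz": 0, "fingers": 118}, {"wx": 0, "wy": 0, "wz": -0.115, "dx": 0.28, "dy": -3.05, "dz": 0, "fingers": 118}, {"wx": 0, "wy": 0, "wz": -0.115, "dx": 0.28, "dy": -3.05, "dz": 0, "fingers": 118}, {"wx": 0, "wy": 0, "wz": -0.115, "dx": 0.28, "dy": -3.05, "dz": 0, "fingers": 118}, {"wx": 0, "wy": 0, "wz": -0.115, "dx": 0.28, "dy": -3.05, "dz": 0, "fingers": 118}, {"wx": 0, "wy": 0, "wz": -0.115, "dx": 0.28, "dy": -3.05, "dz": 0, "fingers": 118}, {"wx": 0, "wy": 0, "wz": -0.115, "dx": 0.28, "dy": -3.05, "dz": 0, "fingers": 118}, {"wx": 0, "wy": 0, "wz": -0.115, "dx": 0.28, "dy": -3.05, "dz": 0, "fingers": 118}, {"wx": 0, "wy": 0, "wz": 0, "dx": 0, "dy": 0, "dz": 0, "fingers": 118}]}}

```text
t: 7.2
tool_pos: [0.5457, -0.2529, 0.1089]
orientation: [-3.122, 0.142, 0.014]
force: [-0.0, 0.6, -0.1]
opening: 0.0499
```

```bash
python3 -c "
from h import *
import pickle
s=robot.read_state(); print(*pose(s)); im=snap('wrist','w9.png')
pickle.dump(s,open('s9.pkl','wb'))
m=R.from_rotvec(s['orientation']).as_matrix();zz=m[:,2];print(np.cross(zz,[0,0,-1]))
"
```

```text
[ 545.7 -252.9  108.9] xyaw -5.19 tilt 1.07 F [-0.   0.6 -0.1] T [-0.01  0.17 -0.01] op 49.9 t 7.20
[-0.01682547 -0.00816915 -0.        ]
```

View pics/w9.png

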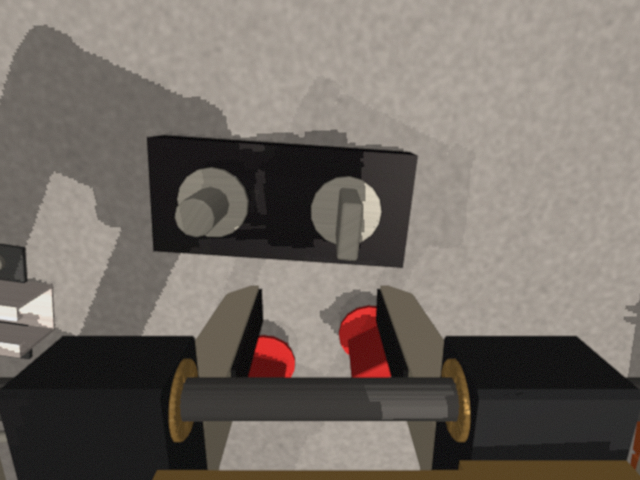

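```bash
python3 -c "
from h import *
import pickle
s=pickle.load(open('s9.pkl','rb'))
im=cv2.imread('pics/w9.png');cv2.imwrite('pics/w9c.png',cv2.resize(im[130:280,280:420],None,fx=4,fy=4))
for p,z in [((346,211),.035),((348,189),.085),((348,260),.085),((337,225),.085),((361,225),.085)]: print(p,ray('wrist',*p,z,s)*1000)
m=R.from_rotvec(s['orientation']).as_matrix()
for d in (0,20,30,40): print(d,[proj('wrist',s['tool_pos']+m@[x/1000,.025,-d/1000],s).round() for x in (-7.5,0,7.5)])
"
```

```text
(346, 211) [ 560.32990041 -271.8593493    35.        ]
(348, 189) [ 584.50960893 -272.40399838   85.        ]
(348, 260) [ 543.29729327 -269.48522909   85.        ]
(337, 225) [ 564.69036698 -264.80964462   85.        ]
(361, 225) [ 563.52173866 -278.22661747   85.        ]
0 [array([366., 287.]), array([366., 274.]), array([367., 260.])]
20 [array([370., 304.]), array([371., 289.]), array([371., 275.])]
30 [array([373., 313.]), array([373., 298.]), array([374., 283.])]
40 [array([376., 324.]), array([376., 308.]), array([377., 292.])]
```

View pics/w9c.png

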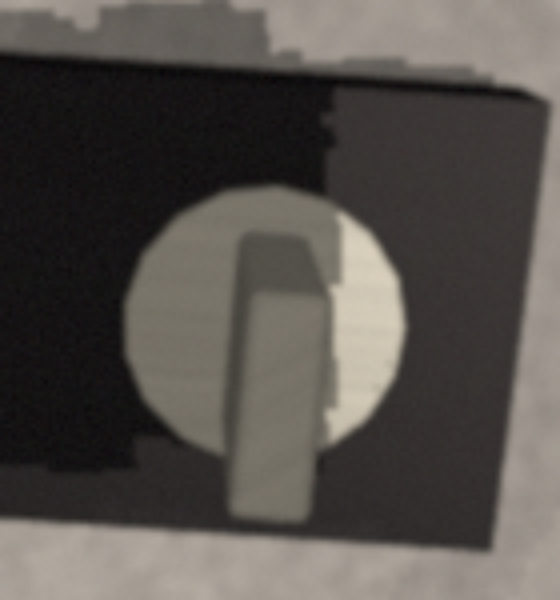

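{"fn": "send_rows", "kwargs": {"series": [{"wx": -0.017, "wy": -0.008, "wz": -0.058, "dx": 0.8, "dy": -0.9, "dz": -2, "fingers": 118}, {"wx": 0, "wy": 0, "wz": 0, "dx": 0.7, "dy": -0.9, "dz": -1.5, "fingers": 118}, {"wx": 0, "wy": 0, "wz": 0, "dx": 0, "dy": 0, "dz": 0, "fingers": 118}]}}

```text
t: 7.5
tool_pos: [0.5592, -0.267, 0.0691]
orientation: [-3.129, 0.221, 0.004]
force: [-0.1, -0.4, -0.6]
opening: 0.0496
```

```bash
python3 -c "
from h import *
import pickle
s=robot.read_state(); print(*pose(s)); im=snap('wrist','w10.png')
m=R.from_rotvec(s['orientation']).as_matrix();zz=m[:,2];print(np.cross(zz,[0,0,-1]))
"
```

```text
[ 559.2 -267.    69.1] xyaw -8.09 tilt 0.30 F [-0.1 -0.4 -0.6] T [ 0.05  0.16 -0.02] op 49.6 t 7.50
[-0.00469466 -0.00248466 -0.        ]
```

View pics/w10.png

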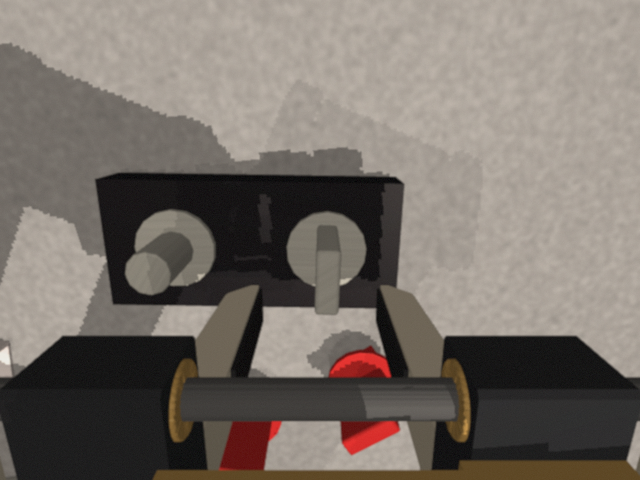

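{"fn": "send_rows", "kwargs": {"series": [{"wx": -0.005, "wy": -0.003, "wz": -0.007, "dx": 0.15, "dy": -0.43, "dz": -1.5, "fingers": 118}, {"wx": 0, "wy": 0, "wz": 0, "dx": 0, "dy": 0, "dz": -1.5, "fingers": 118}, {"wx": 0, "wy": 0, "wz": 0, "dx": 0, "dy": 0, "dz": -1, "fingers": 118}, {"wx": 0, "wy": 0, "wz": 0, "dx": 0, "dy": 0, "dz": 0, "fingers": 118}]}}

```text
t: 7.88
tool_pos: [0.5601, -0.2658, 0.0286]
orientation: [-3.131, 0.22, 0.001]
force: [0.4, 0.0, 0.1]
opening: 0.0502
```

```bash
python3 -c "
from h import *
import pickle
s=robot.read_state(); print(*pose(s)); im=snap('wrist','w11.png')
m=R.from_rotvec(s['orientation']).as_matrix();zz=m[:,2];print(np.cross(zz,[0,0,-1]))
im=snap('scene','sc11.png')
cv2.imwrite('pics/sc11c.png',cv2.resize(im[190:350,80:280,::-1],None,fx=3.7,fy=3.7))
"
```

```text
[ 560.1 -265.8   28.6] xyaw -8.04 tilt 0.14 F [0.4 0.  0.1] T [ 0.03  0.15 -0.07] op 50.2 t 7.88
[-0.00243142 -0.00041072 -0.        ]
```

View pics/w11.png

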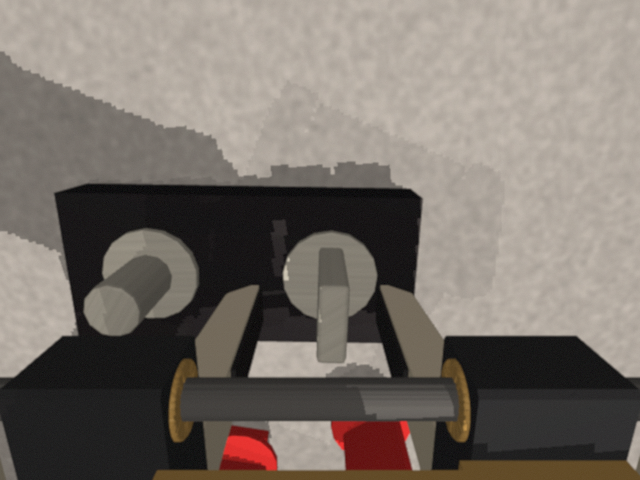

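View pics/sc11c.png

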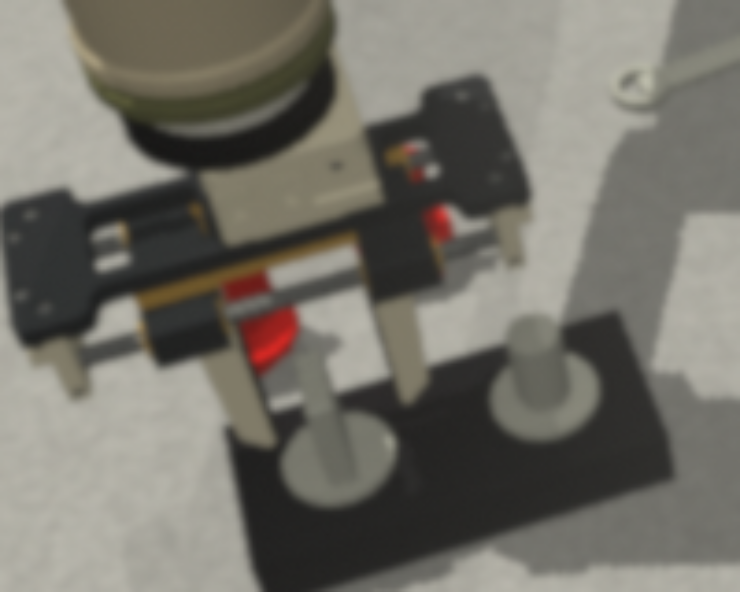

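{"fn": "send_rows", "kwargs": {"series": [{"wx": 0, "wy": 0, "wz": -0.008, "dx": 0.05, "dy": -0.5, "dz": 0, "fingers": 118}, {"wx": 0, "wy": 0, "wz": 0, "dx": 0, "dy": -0.1, "dz": -0.8, "fingers": 118}, {"wx": 0, "wy": 0, "wz": 0, "dx": 0, "dy": 0, "dz": -0.8, "fingers": 118}, {"wx": 0, "wy": 0, "wz": 0, "dx": 0, "dy": 0, "dz": 0, "fingers": 118}]}}

```text
t: 8.32
tool_pos: [0.5642, -0.2742, 0.0173]
orientation: [3.132, -0.233, 0.011]
force: [0.2, 0.4, -0.3]
opening: 0.0501
```

```bash
python3 -c "
from h import *
import pickle
s=robot.read_state(); print(*pose(s)); im=snap('wrist','w12.png')
im=snap('scene','sc12.png')
cv2.imwrite('pics/sc12c.png',cv2.resize(im[190:350,80:280,::-1],None,fx=3.7,fy=3.7))
"
```

```text
[ 564.2 -274.2   17.3] xyaw -8.51 tilt 0.41 F [ 0.2  0.4 -0.3] T [0.01 0.17 0.01] op 50.1 t 8.32
```

View pics/w12.png

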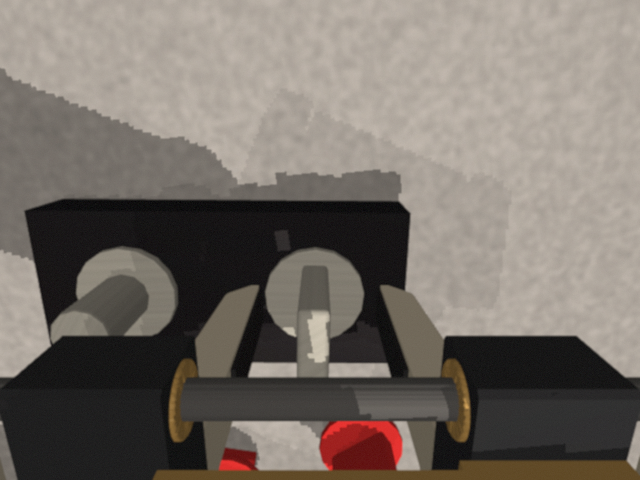

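View pics/sc12c.png

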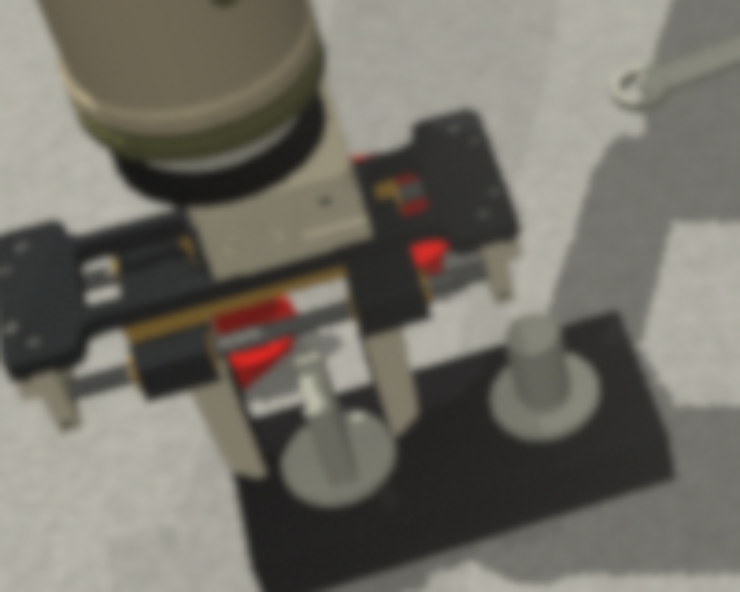

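{"fn": "send_rows", "kwargs": {"series": [{"wx": 0, "wy": 0, "wz": 0, "dx": -0.35, "dy": 0.29, "dz": -0.3, "fingers": 118}, {"wx": 0, "wy": 0, "wz": 0, "dx": 0, "dy": 0, "dz": 0, "fingers": 118}]}}

```text
t: 8.58
tool_pos: [0.5611, -0.2715, 0.0155]
orientation: [3.131, -0.233, 0.013]
force: [-0.3, 0.3, -0.4]
opening: 0.0499
```

```bash
python3 -c "
from h import *
s=robot.read_state(); print(*pose(s))
m=R.from_rotvec(s['orientation']).as_matrix();zz=m[:,2];print(np.cross(zz,[0,0,-1]))
"
```

```text
[ 561.1 -271.5   15.5] xyaw -8.52 tilt 0.48 F [-0.3  0.3 -0.4] T [-0.06  0.16 -0.02] op 49.9 t 8.58
[0.00234714 0.00797096 0.        ]
```

{"fn": "send_rows", "kwargs": {"series": [{"wx": 0.002, "wy": 0.008, "wz": 0, "dx": 0, "dy": 0, "dz": -0.1, "fingers": 180}, {"wx": 0, "wy": 0, "wz": 0, "dx": 0, "dy": 0, "dz": 0, "fingers": 255}, {"wx": 0, "wy": 0, "wz": 0, "dx": 0, "dy": 0, "dz": 0, "fingers": 255}, {"wx": 0, "wy": 0, "wz": 0, "dx": 0, "dy": 0, "dz": 0, "fingers": 255}, {"wx": 0, "wy": 0, "wz": 0, "dx": 0, "dy": 0, "dz": 0, "fingers": 255}, {"wx": 0, "wy": 0, "wz": 0, "dx": 0, "dy": 0, "dz": 0, "fingers": 255}], "newtons": 40}}

```text
t: 9.08
tool_pos: [0.5614, -0.2713, 0.0151]
orientation: [3.132, -0.233, -0.0]
force: [0.0, -0.4, 0.2]
opening: 0.0148
```

```bash
python3 -c "
from h import *
s=robot.read_state(); print(*pose(s)); snap('wrist','w13.png')
"
```

```text
[ 561.4 -271.3   15.1] xyaw -8.50 tilt 0.03 F [ 0.  -0.4  0.2] T [0.05 0.15 0.02] op 14.8 t 9.08
```

View pics/w13.png

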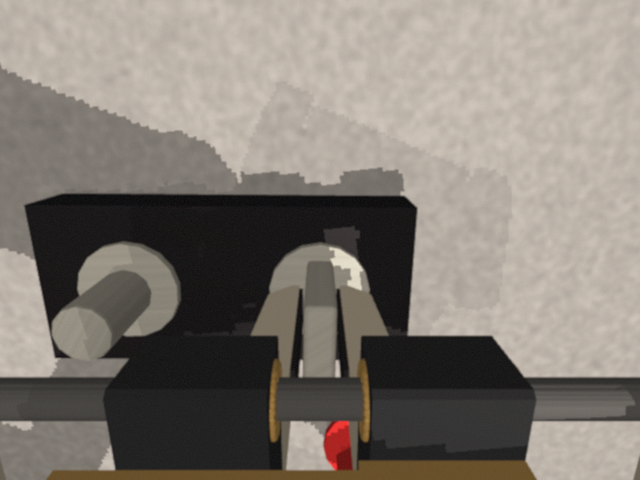

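{"fn": "send_rows", "kwargs": {"series": [{"wx": 0, "wy": 0, "wz": 0, "dx": 0, "dy": 0, "dz": 0, "fingers": 255}, {"wx": 0, "wy": 0, "wz": 0, "dx": 0, "dy": 0, "dz": 0, "fingers": 255}, {"wx": 0, "wy": 0, "wz": 0, "dx": 0, "dy": 0, "dz": 0, "fingers": 255}]}}

```text
t: 9.38
tool_pos: [0.5614, -0.2714, 0.0151]
orientation: [3.132, -0.233, -0.0]
force: [0.2, 0.4, 0.4]
opening: 0.0119
```

{"fn": "send_rows", "kwargs": {"series": [{"wx": 0, "wy": 0, "wz": 0, "dx": 0, "dy": 0, "dz": 0.5, "fingers": 255}, {"wx": 0, "wy": 0, "wz": 0, "dx": 0, "dy": 0, "dz": 1.5, "fingers": 255}, {"wx": 0, "wy": 0, "wz": 0, "dx": 0, "dy": 0, "dz": 2, "fingers": 255}, {"wx": 0, "wy": 0, "wz": 0, "dx": 0, "dy": 0, "dz": 2, "fingers": 255}, {"wx": 0, "wy": 0, "wz": 0, "dx": 0, "dy": 0, "dz": 2, "fingers": 255}, {"wx": 0, "wy": 0, "wz": 0, "dx": 0, "dy": 0, "dz": 0, "fingers": 255}]}}

```text
t: 9.88
tool_pos: [0.5584, -0.2695, 0.0957]
orientation: [-3.13, 0.233, 0.009]
force: [1.1, -0.6, 0.0]
opening: 0.0116
```

```bash
python3 -c "
from h import *
import pickle
s=robot.read_state(); print(*pose(s)); snap('wrist','w14.png');pickle.dump(s,open('s14.pkl','wb'))
m=R.from_rotvec(s['orientation']).as_matrix();zz=m[:,2];print(np.cross(zz,[0,0,-1]))
im=snap('scene','sc14.png')
cv2.imwrite('pics/sc14c.png',cv2.resize(im[130:350,80:280,::-1],None,fx=2.7,fy=2.7))
"
```

```text
[ 558.4 -269.5   95.7] xyaw -8.51 tilt 0.38 F [ 1.1 -0.6  0. ] T [-0.02  0.09 -0.01] op 11.6 t 9.88
[-0.00306808 -0.00583423 -0.        ]
```

View pics/w14.png

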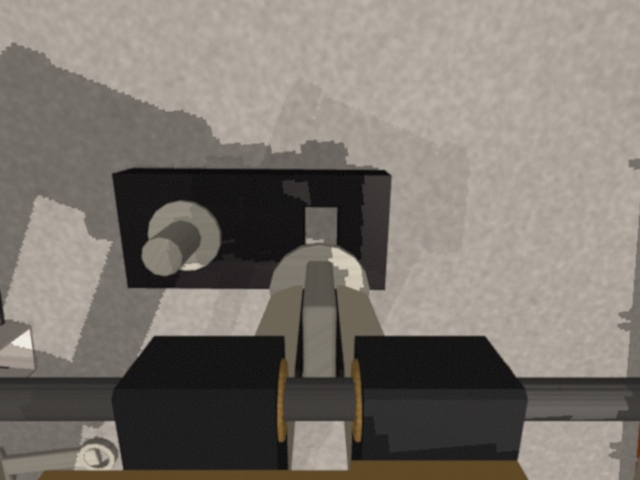

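View pics/sc14c.png

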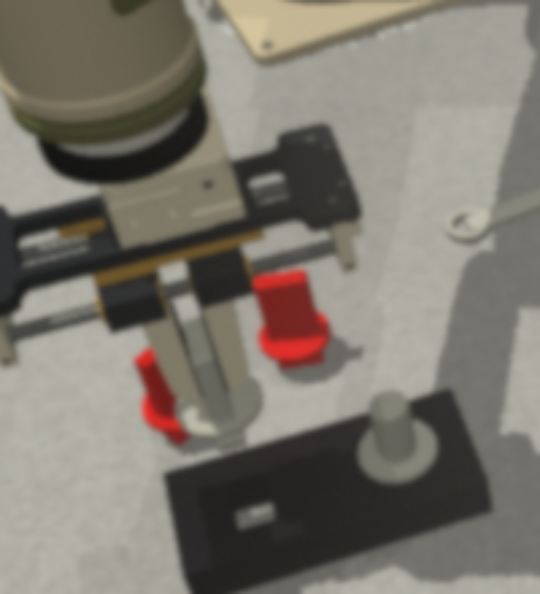

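```bash
python3 -c "
from h import *
import pickle
s=pickle.load(open('s14.pkl','rb')); m=R.from_rotvec(s['orientation']).as_matrix()
z=s['tool_pos'][2]+.0199
for p in [(320,244),(271,287),(370,287)]:
  q=ray('wrist',*p,z,s); print(p,(m.T@(q-s['tool_pos'])*1000).round(1))
for x in (0,): print(proj('wrist',s['tool_pos']+m@[0,0,-.0199],s))
"
```

```text
(320, 244) [ 22.6   0.9 -20. ]
(271, 287) [  1.2 -22.3 -19.9]
(370, 287) [  1.2  24.6 -20. ]
[318.04218324 289.34995003]
```

{"fn": "send_rows", "kwargs": {"series": [{"wx": -0.003, "wy": -0.006, "wz": 0.05, "dx": 0, "dy": 1.5, "dz": 1, "fingers": 255}, {"wx": 0, "wy": 0, "wz": 0.11, "dx": 0, "dy": 3.4, "dz": 0.5, "fingers": 255}, {"wx": 0, "wy": 0, "wz": 0.11, "dx": 0, "dy": 3.4, "dz": 0, "fingers": 255}, {"wx": 0, "wy": 0, "wz": 0.11, "dx": 0, "dy": 3.4, "dz": 0, "fingers": 255}, {"wx": 0, "wy": 0, "wz": 0.11, "dx": 0, "dy": 3.4, "dz": 0, "fingers": 255}, {"wx": 0, "wy": 0, "wz": 0.11, "dx": 0, "dy": 3.4, "dz": 0, "fingers": 255}, {"wx": 0, "wy": 0, "wz": 0.11, "dx": 0, "dy": 3.4, "dz": 0, "fingers": 255}, {"wx": 0, "wy": 0, "wz": 0.11, "dx": 0, "dy": 3.4, "dz": 0, "fingers": 255}, {"wx": 0, "wy": 0, "wz": 0.11, "dx": 0, "dy": 3.4, "dz": 0, "fingers": 255}, {"wx": 0, "wy": 0, "wz": 0.11, "dx": 0, "dy": 3.4, "dz": 0, "fingers": 255}, {"wx": 0, "wy": 0, "wz": 0.11, "dx": 0, "dy": 3.4, "dz": 0, "fingers": 255}, {"wx": 0, "wy": 0, "wz": 0.11, "dx": 0, "dy": 3.4, "dz": 0, "fingers": 255}, {"wx": 0, "wy": 0, "wz": 0.11, "dx": 0, "dy": 3.4, "dz": 0, "fingers": 255}, {"wx": 0, "wy": 0, "wz": 0, "dx": 0, "dy": 0, "dz": 0, "fingers": 255}]}}

```text
t: 11.15
tool_pos: [0.5348, 0.1721, 0.0766]
orientation: [-2.514, -1.876, 0.059]
force: [0.9, 0.8, -1.6]
opening: 0.0118
```

```bash
cat >> h.py <<'E'
def rep(tx=None,tn=None,yaw=76.5):
    s=robot.read_state(); print(*pose(s),S(s['tool_pos']*1000))
    m=R.from_rotvec(s['orientation']).as_matrix();zz=m[:,2];a=np.cross(zz,[0,0,-1])
    y=np.degrees(np.arctan2(m[1,0],m[0,0]))
    print('fix tilt wx wy',a[:2].round(4),'wz',round(np.radians((yaw-y+180)%360-180),4))
    if tx is not None: print('cm', ((W(tx,tn)-s['tool_pos'][:2]*1000)/10).round(2))
    return s
E
python3 -c "
from h import *
rep(55.5,1)"
```

```text
[534.8 172.1  76.6] xyaw 73.50 tilt 2.18 F [ 0.9  0.8 -1.6] T [-0.02  0.08  0.05] op 11.8 t 11.15 [29.9  5. ]
fix tilt wx wy [ 0.0194 -0.0326] wz 0.0524
cm [0.99 2.39]
```

{"fn": "send_rows", "kwargs": {"series": [{"wx": 0.019, "wy": -0.033, "wz": 0.05, "dx": 0.3, "dy": 0.4, "dz": 2, "fingers": 255}, {"wx": 0, "wy": 0, "wz": 0, "dx": 0.7, "dy": 2, "dz": 0, "fingers": 255}, {"wx": 0, "wy": 0, "wz": 0, "dx": 0, "dy": 0, "dz": 0, "fingers": 255}]}}

```text
t: 11.4
tool_pos: [0.5395, 0.1983, 0.0894]
orientation: [-2.461, -1.947, 0.014]
force: [0.1, -0.1, -2.2]
opening: 0.0114
```

```bash
python3 -c "
from h import *
rep(55.5,1)"
```

```text
[539.5 198.3  89.4] xyaw 76.71 tilt 0.54 F [ 0.1 -0.1 -2.2] T [-0.04  0.03 -0.04] op 11.4 t 11.40 [56.5  6.5]
fix tilt wx wy [ 0.0031 -0.0089] wz -0.0036
cm [ 0.51 -0.23]
```

{"fn": "send_rows", "kwargs": {"series": [{"wx": 0.003, "wy": -0.009, "wz": 0, "dx": 0.51, "dy": -0.23, "dz": -1.5, "fingers": 255}, {"wx": 0, "wy": 0, "wz": 0, "dx": 0, "dy": 0, "dz": 0, "fingers": 255}, {"wx": 0, "wy": 0, "wz": 0, "dx": 0, "dy": 0, "dz": 0, "fingers": 255}]}}

```text
t: 11.65
tool_pos: [0.5422, 0.1949, 0.0702]
orientation: [-2.463, -1.948, 0.009]
force: [0.0, -0.1, -0.9]
opening: 0.0116
```

```bash
python3 -c "
from h import *
rep(55.5,1)
im=snap('scene','sc15.png')
cv2.imwrite('pics/sc15c.png',cv2.resize(im[100:260,270:470,::-1],None,fx=3.7,fy=3.7,interpolation=cv2.INTER_CUBIC))
snap('wrist','w15.png')"
```

```text
[542.2 194.9  70.2] xyaw 76.69 tilt 0.32 F [ 0.  -0.1 -0.9] T [-0.02  0.09  0.  ] op 11.6 t 11.65 [53.8  3.1]
fix tilt wx wy [ 0.0022 -0.0052] wz -0.0033
cm [0.24 0.12]
```

View pics/sc15c.png

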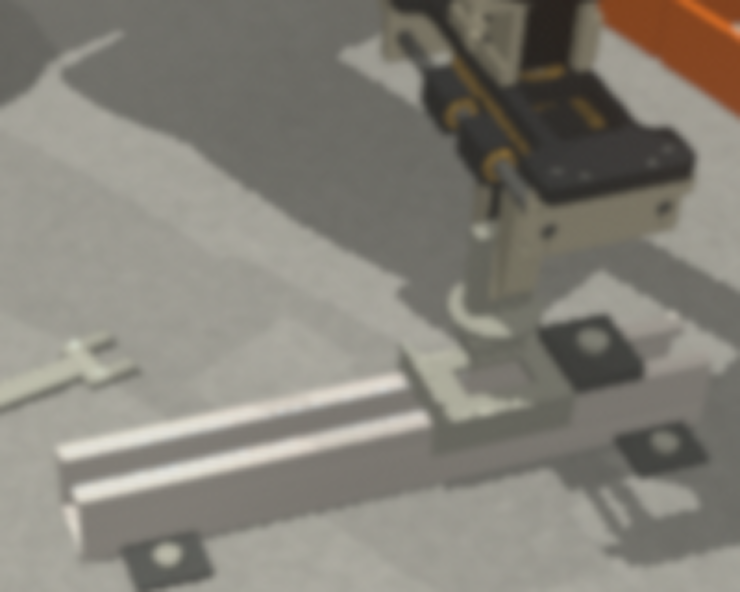

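View pics/w15.png

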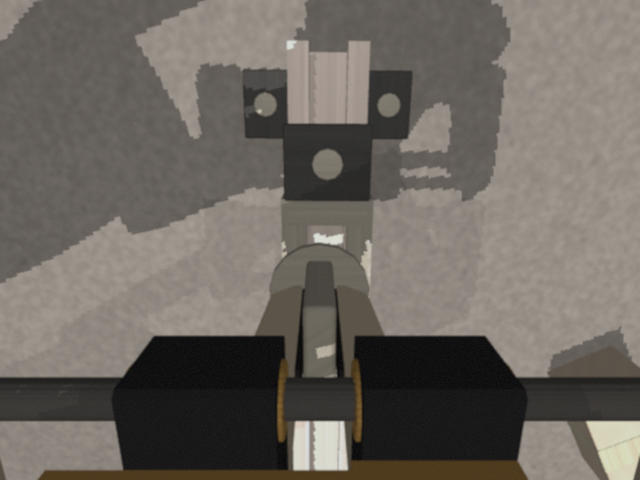

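```bash
python3 -c "
from h import *
s=robot.read_state()
for p,z in [((283,204),.046),((373,204),.046),((308,226),.046),((347,226),.046),((271,287),.0901),((370,287),.0901),((320,243.5),.0901),((284,199),.052),((371.5,199),.052),((327,163),.057),((289,44),.042),((370,44),.042),((309,60),.042),((349,60),.042)]:
  q=ray('wrist',*p,z,s)*1000; print(p,z,S(q))
im=cv2.imread('pics/w15.png');cv2.imwrite('pics/w15c.png',cv2.resize(im[30:300,230:420],None,fx=3,fy=2.2,interpolation=cv2.INTER_CUBIC))
"
```

```text
(283, 204) 0.046 [85.7 24.4]
(373, 204) 0.046 [ 85.9 -25.5]
(308, 226) 0.046 [73.1 10.6]
(347, 226) 0.046 [ 73.2 -11.4]
(271, 287) 0.0901 [54.9 26.8]
(370, 287) 0.0901 [ 55.1 -20. ]
(320, 243.5) 0.0901 [76.6  3.7]
(284, 199) 0.052 [89.7 23.2]
(371.5, 199) 0.052 [ 89.9 -23.8]
(327, 163) 0.057 [109.5   0.3]
(289, 44) 0.042 [167.4  19.9]
(370, 44) 0.042 [167.5 -21.2]
(309, 60) 0.042 [160.    9.8]
(349, 60) 0.042 [160.  -10.7]
```

View pics/w15c.png

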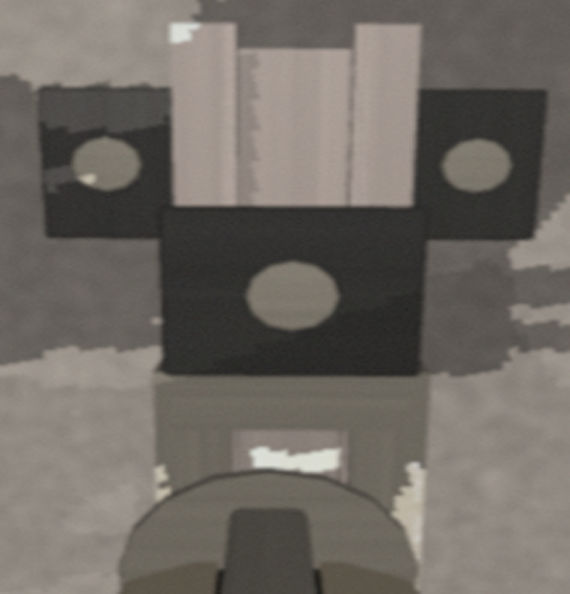

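```bash
python3 -c "
from h import *
rep(55,-.5)"
```

```text
[541.8 194.7  70. ] xyaw 76.68 tilt 0.37 F [-0.5  0.3 -1.7] T [-0.04  0.08  0.  ] op 11.6 t 11.75 [53.5  3.4]
fix tilt wx wy [ 0.0024 -0.006 ] wz -0.0032
cm [0.41 0.05]
```

{"fn": "send_rows", "kwargs": {"series": [{"wx": 0.002, "wy": -0.006, "wz": -0.003, "dx": 0.41, "dy": 0.05, "dz": -0.4, "fingers": 255}, {"wx": 0, "wy": 0, "wz": 0, "dx": 0, "dy": 0, "dz": 0, "fingers": 255}]}}

```text
t: 11.92
tool_pos: [0.5463, 0.1945, 0.066]
orientation: [2.468, 1.943, -0.0]
force: [-0.9, -0.1, -2.2]
opening: 0.0116
```

```bash
python3 -c "
from h import *
rep(55,-.5)"
```

```text
[546.3 194.5  66. ] xyaw 76.42 tilt 0.03 F [-0.9 -0.1 -2.2] T [-0.05  0.1  -0.  ] op 11.6 t 11.92 [54.4 -1. ]
fix tilt wx wy [0.0004 0.0003] wz 0.0014
cm [-0.03  0.07]
```

{"fn": "send_rows", "kwargs": {"series": [{"wx": 0, "wy": 0, "wz": 0, "dx": -0.03, "dy": 0.06, "dz": -0.6, "fingers": 255}, {"wx": 0, "wy": 0, "wz": 0, "dx": 0, "dy": 0, "dz": -0.5, "fingers": 255}, {"wx": 0, "wy": 0, "wz": 0, "dx": 0, "dy": 0, "dz": -0.3, "fingers": 255}]}}

```text
t: 12.17
tool_pos: [0.5473, 0.1949, 0.0525]
orientation: [2.468, 1.941, 0.004]
force: [-0.5, -0.1, -1.2]
opening: 0.0115
```

```bash
python3 -c "
from h import *
rep(55,-.5)"
```

```text
[547.3 194.9  52.5] xyaw 76.36 tilt 0.17 F [-0.5 -0.1 -1.2] T [-0.07  0.09 -0.04] op 11.5 t 12.17 [55.  -1.9]
fix tilt wx wy [-0.0002  0.003 ] wz 0.0024
cm [-0.13  0.03]
```

{"fn": "send_rows", "kwargs": {"series": [{"wx": 0, "wy": 0.003, "wz": 0.002, "dx": -0.14, "dy": 0.03, "dz": -0.3, "fingers": 255}, {"wx": 0, "wy": 0, "wz": 0, "dx": -0.03, "dy": 0, "dz": -0.3, "fingers": 255}]}}

```text
t: 12.33
tool_pos: [0.5453, 0.1951, 0.0455]
orientation: [-2.467, -1.944, 0.001]
force: [-0.1, -0.3, -1.6]
opening: 0.0115
```

```bash
python3 -c "
from h import *
rep(55,-.5)"
```

```text
[545.3 195.1  45.5] xyaw 76.48 tilt 0.04 F [-0.1 -0.3 -1.6] T [-0.06  0.04 -0.03] op 11.5 t 12.33 [54.8  0.1]
fix tilt wx wy [-0.0001 -0.0007] wz 0.0003
cm [0.07 0.01]
```

{"fn": "send_rows", "kwargs": {"series": [{"wx": 0, "wy": 0, "wz": 0, "dx": 0.05, "dy": 0, "dz": -0.4, "fingers": 255}, {"wx": 0, "wy": 0, "wz": 0, "dx": 0, "dy": 0, "dz": -0.4, "fingers": 255}, {"wx": 0, "wy": 0, "wz": 0, "dx": 0, "dy": 0, "dz": -0.2, "fingers": 255}]}}

```text
t: 12.58
tool_pos: [0.5454, 0.1952, 0.0341]
orientation: [-2.467, -1.944, 0.002]
force: [-0.4, 0.6, -1.1]
opening: 0.012
```

```bash
python3 -c "
from h import *
rep(55,-.5)"
```

```text
[545.4 195.2  34.1] xyaw 76.50 tilt 0.08 F [-0.4  0.6 -1.1] T [-0.08  0.12  0.01] op 12.0 t 12.58 [54.9  0. ]
fix tilt wx wy [ 0.0001 -0.0013] wz 0.0001
cm [0.05 0.  ]
```

{"fn": "send_rows", "kwargs": {"series": [{"wx": 0, "wy": 0, "wz": 0, "dx": 0.02, "dy": 0, "dz": -0.2, "fingers": 255}, {"wx": 0, "wy": 0, "wz": 0, "dx": 0, "dy": 0, "dz": -0.15, "fingers": 255}, {"wx": 0, "wy": 0, "wz": 0, "dx": 0, "dy": 0, "dz": -0.1, "fingers": 255}]}}

```text
t: 12.83
tool_pos: [0.5459, 0.1954, 0.031]
orientation: [-2.466, -1.945, 0.001]
force: [-4.2, -2.1, 8.5]
opening: 0.0117
```

```bash
python3 -c "
from h import *
rep(55,-.5)"
```

```text
[545.9 195.4  31. ] xyaw 76.51 tilt 0.07 F [-4.2 -2.1  8.5] T [-0.32  0.83  0.02] op 11.7 t 12.83 [55.1 -0.4]
fix tilt wx wy [ 0.0001 -0.0011] wz -0.0002
cm [ 0.01 -0.01]
```

{"fn": "send_rows", "kwargs": {"series": [{"wx": 0, "wy": 0, "wz": 0, "dx": 0, "dy": 0, "dz": 0.07, "fingers": 255}, {"wx": 0, "wy": 0, "wz": 0.11, "dx": 0, "dy": 0, "dz": 0, "fingers": 255}, {"wx": 0, "wy": 0, "wz": 0.11, "dx": 0, "dy": 0, "dz": 0, "fingers": 255}, {"wx": 0, "wy": 0, "wz": 0, "dx": 0, "dy": 0, "dz": 0, "fingers": 255}]}}

```text
t: 13.17
tool_pos: [0.5468, 0.1956, 0.0327]
orientation: [2.23, 2.213, 0.001]
force: [-0.5, -0.1, -2.0]
opening: 0.0117
```

```bash
python3 -c "
from h import *
rep(55,-.3,166.5)"
```

```text
[546.8 195.6  32.7] xyaw 89.57 tilt 0.04 F [-0.5 -0.1 -2. ] T [-0.08  0.04 -0.01] op 11.7 t 13.17 [55.6 -1.2]
fix tilt wx wy [-0.0003  0.0007] wz 1.3427
cm [-0.1  -0.04]
```

{"fn": "send_rows", "kwargs": {"series": [{"wx": 0, "wy": 0, "wz": 0.1, "dx": -0.1, "dy": -0.03, "dz": -0.08, "fingers": 255}, {"wx": 0, "wy": 0, "wz": 0.1, "dx": 0, "dy": 0, "dz": 0, "fingers": 255}, {"wx": 0, "wy": 0, "wz": 0.1, "dx": 0, "dy": 0, "dz": 0, "fingers": 255}, {"wx": 0, "wy": 0, "wz": 0, "dx": 0, "dy": 0, "dz": 0, "fingers": 255}]}}

```text
t: 13.5
tool_pos: [0.546, 0.1954, 0.0317]
orientation: [1.875, 2.52, 0.002]
force: [0.1, -0.9, -1.2]
opening: 0.012
```

```bash
python3 -c "
from h import *
rep(55,-.3,166.5)"
```

```text
[546.  195.4  31.7] xyaw 106.70 tilt 0.07 F [ 0.1 -0.9 -1.2] T [-0.05  0.05 -0.02] op 12.0 t 13.50 [55.2 -0.5]
fix tilt wx wy [-0.0007  0.001 ] wz 1.0437
cm [-0.02 -0.01]
```

{"fn": "send_rows", "kwargs": {"series": [{"wx": 0, "wy": 0, "wz": 0.1, "dx": -0.03, "dy": -0.01, "dz": 0, "fingers": 255}, {"wx": 0, "wy": 0, "wz": 0.1, "dx": 0, "dy": 0, "dz": 0, "fingers": 255}, {"wx": 0, "wy": 0, "wz": 0.1, "dx": 0, "dy": 0, "dz": 0, "fingers": 255}, {"wx": 0, "wy": 0, "wz": 0, "dx": 0, "dy": 0, "dz": 0, "fingers": 255}]}}

```text
t: 13.83
tool_pos: [0.5458, 0.1953, 0.0314]
orientation: [1.494, 2.763, 0.002]
force: [-0.1, 0.7, -2.1]
opening: 0.012
```

```bash
python3 -c "
from h import *
rep(55,-.3,166.5)"
```

```text
[545.8 195.3  31.4] xyaw 123.20 tilt 0.08 F [-0.1  0.7 -2.1] T [-0.03  0.02 -0.  ] op 12.0 t 13.83 [55.  -0.3]
fix tilt wx wy [-0.0011  0.0008] wz 0.7557
cm [-0. -0.]
```

{"fn": "send_rows", "kwargs": {"series": [{"wx": 0, "wy": 0, "wz": 0.1, "dx": 0, "dy": 0, "dz": 0, "fingers": 255}, {"wx": 0, "wy": 0, "wz": 0.1, "dx": 0, "dy": 0, "dz": 0, "fingers": 255}, {"wx": 0, "wy": 0, "wz": 0.1, "dx": 0, "dy": 0, "dz": 0, "fingers": 255}, {"wx": 0, "wy": 0, "wz": 0, "dx": 0, "dy": 0, "dz": 0, "fingers": 255}]}}

```text
t: 14.17
tool_pos: [0.5459, 0.1953, 0.0312]
orientation: [1.093, 2.945, 0.002]
force: [-0.4, -0.1, -1.2]
opening: 0.0116
```

```bash
python3 -c "
from h import *
rep(55,-.3,166.5)"
```

```text
[545.9 195.3  31.2] xyaw 139.28 tilt 0.08 F [-0.4 -0.1 -1.2] T [-0.05 -0.03 -0.02] op 11.6 t 14.17 [55.1 -0.4]
fix tilt wx wy [-0.0013  0.0005] wz 0.475
cm [-0.01 -0.01]
```

{"fn": "send_rows", "kwargs": {"series": [{"wx": 0, "wy": 0, "wz": 0.1, "dx": 0, "dy": 0, "dz": 0, "fingers": 255}, {"wx": 0, "wy": 0, "wz": 0.1, "dx": 0, "dy": 0, "dz": 0, "fingers": 255}, {"wx": 0, "wy": 0, "wz": 0.1, "dx": 0, "dy": 0, "dz": 0, "fingers": 255}, {"wx": 0, "wy": 0, "wz": 0.1, "dx": 0, "dy": 0, "dz": 0, "fingers": 255}, {"wx": 0, "wy": 0, "wz": 0.08, "dx": 0, "dy": 0, "dz": 0, "fingers": 255}, {"wx": 0, "wy": 0, "wz": 0, "dx": 0, "dy": 0, "dz": 0, "fingers": 255}]}}

```text
t: 14.67
tool_pos: [0.546, 0.1954, 0.0311]
orientation: [-0.416, -3.114, -0.003]
force: [0.0, 0.2, -1.0]
opening: 0.0121
```

```bash
python3 -c "
from h import *
rep(55,-.3,166.5)"
```

```text
[546.  195.4  31.1] xyaw 164.79 tilt 0.09 F [ 0.   0.2 -1. ] T [-0.03  0.02  0.04] op 12.1 t 14.67 [55.2 -0.5]
fix tilt wx wy [-0.0016  0.0001] wz 0.0299
cm [-0.03 -0.02]
```

{"fn": "send_rows", "kwargs": {"series": [{"wx": -0.001, "wy": 0, "wz": 0.033, "dx": 0, "dy": 0, "dz": 0, "fingers": 255}, {"wx": 0, "wy": 0, "wz": 0, "dx": 0, "dy": 0, "dz": -0.05, "fingers": 255}, {"wx": 0, "wy": 0, "wz": 0, "dx": 0, "dy": 0, "dz": 0, "fingers": 255}]}}

```text
t: 14.92
tool_pos: [0.5465, 0.1955, 0.0312]
orientation: [0.402, 3.115, 0.001]
force: [0.1, -0.6, -1.7]
opening: 0.0115
```

```bash
python3 -c "
from h import *
rep(55,-.3,166.5)
im=snap('scene','sc16.png')
cv2.imwrite('pics/sc16c.png',cv2.resize(im[100:260,270:470,::-1],None,fx=3.7,fy=3.7,interpolation=cv2.INTER_CUBIC))
im=snap('top','t16.png')
cv2.imwrite('pics/t16c.png',cv2.resize(im[190:300,120:330,::-1],None,fx=3.7,fy=3.7,interpolation=cv2.INTER_CUBIC))
"
```

```text
[546.5 195.5  31.2] xyaw 165.28 tilt 0.07 F [ 0.1 -0.6 -1.7] T [ 0.01 -0.05 -0.01] op 11.5 t 14.92 [55.4 -0.9]
fix tilt wx wy [-0.0008  0.0009] wz 0.0213
cm [-0.07 -0.03]
```

View pics/sc16c.png

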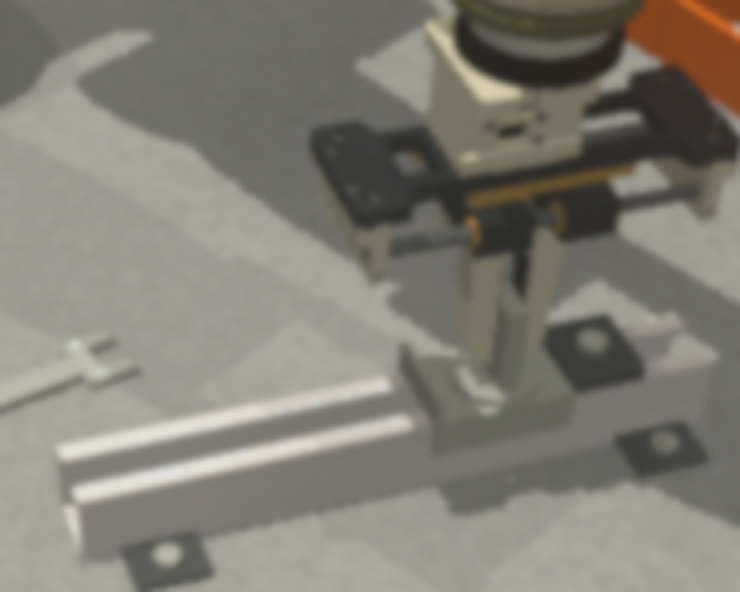

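View pics/t16c.png

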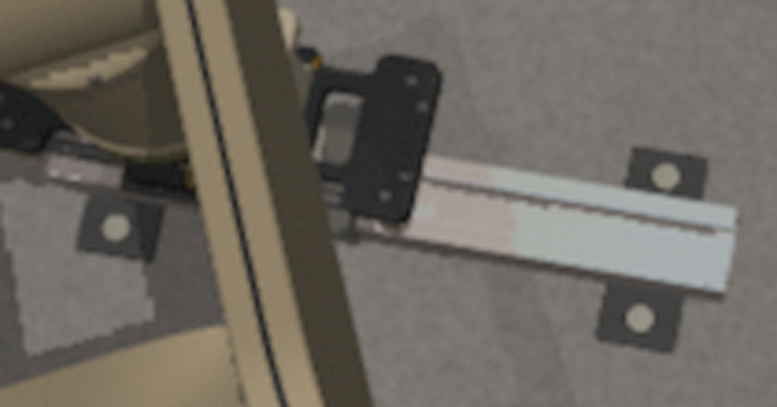

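{"fn": "send_rows", "kwargs": {"series": [{"wx": -0.001, "wy": 0, "wz": 0.024, "dx": -0.05, "dy": -0.02, "dz": -0.03, "fingers": 255}, {"wx": 0, "wy": 0, "wz": 0, "dx": 0, "dy": 0, "dz": -0.04, "fingers": 255}, {"wx": 0, "wy": 0, "wz": 0, "dx": 0, "dy": 0, "dz": 0, "fingers": 255}]}}

```text
t: 15.27
tool_pos: [0.5463, 0.1955, 0.0311]
orientation: [0.366, 3.119, 0.001]
force: [1.0, -0.1, -1.5]
opening: 0.0118
```

```bash
python3 -c "
from h import *
rep(55,-.3,166.5)"
```

```text
[546.3 195.5  31.1] xyaw 166.62 tilt 0.09 F [ 1.  -0.1 -1.5] T [0.02 0.   0.02] op 11.8 t 15.27 [55.4 -0.7]
fix tilt wx wy [-0.0001  0.0016] wz -0.0021
cm [-0.05 -0.02]
```

{"fn": "send_rows", "kwargs": {"series": [{"wx": 0, "wy": 0, "wz": 0, "dx": 0, "dy": 0, "dz": 0, "fingers": 212}, {"wx": 0, "wy": 0, "wz": 0, "dx": 0, "dy": 0, "dz": 0, "fingers": 195}, {"wx": 0, "wy": 0, "wz": 0, "dx": 0, "dy": 0, "dz": 0, "fingers": 195}, {"wx": 0, "wy": 0, "wz": 0, "dx": 0, "dy": 0, "dz": 0, "fingers": 195}]}}

```text
t: 15.6
tool_pos: [0.5464, 0.1955, 0.0309]
orientation: [0.369, 3.118, 0.001]
force: [-0.1, -0.8, 0.0]
opening: 0.0217
```

```bash
python3 -c "
from h import *
rep(55,-.3,166.5)
snap('wrist','w17.png')"
```

```text
[546.4 195.5  30.9] xyaw 166.52 tilt 0.11 F [-0.1 -0.8  0. ] T [ 0.01  0.01 -0.  ] op 21.7 t 15.60 [55.4 -0.9]
fix tilt wx wy [-0.0002  0.0019] wz -0.0003
cm [-0.06 -0.02]
```

View pics/w17.png

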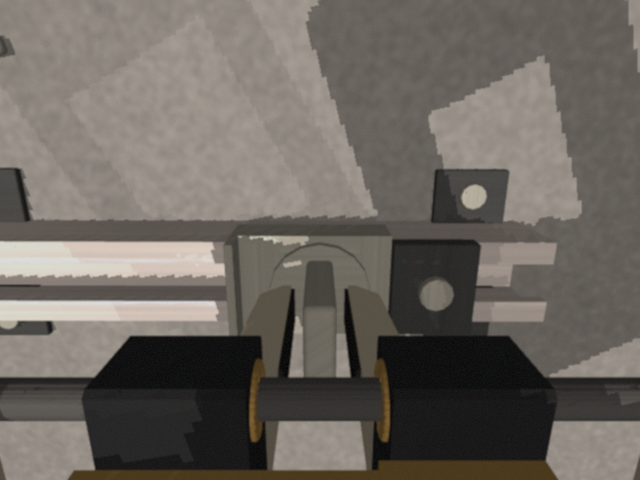

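{"fn": "send_rows", "kwargs": {"series": [{"wx": 0, "wy": 0, "wz": 0, "dx": 0, "dy": 0, "dz": 0.8, "fingers": 195}, {"wx": 0, "wy": 0, "wz": 0, "dx": 0, "dy": 0, "dz": 1.2, "fingers": 195}, {"wx": 0, "wy": 0, "wz": 0, "dx": 0, "dy": 0, "dz": 1.5, "fingers": 195}, {"wx": 0, "wy": 0, "wz": 0, "dx": 0, "dy": 0, "dz": 2, "fingers": 195}, {"wx": 0, "wy": 0, "wz": 0, "dx": 0, "dy": 0, "dz": 3, "fingers": 195}, {"wx": 0, "wy": 0, "wz": 0, "dx": 0, "dy": 0, "dz": 4, "fingers": 195}, {"wx": 0, "wy": 0, "wz": 0, "dx": -1, "dy": 0, "dz": 2, "fingers": 195}, {"wx": 0, "wy": 0, "wz": 0, "dx": -4, "dy": 0, "dz": 0, "fingers": 195}, {"wx": 0, "wy": 0, "wz": 0, "dx": -2, "dy": 0, "dz": 0, "fingers": 195}, {"wx": 0, "wy": 0, "wz": 0, "dx": 0, "dy": 0, "dz": 0, "fingers": 195}]}}

```text
t: 16.48
tool_pos: [0.4736, 0.1948, 0.1915]
orientation: [0.371, 3.115, 0.003]
force: [-0.4, -0.9, -0.5]
opening: 0.0215
```

```bash
python3 -c "
from h import *
import pickle
s=rep(55,-.3,166.5)
pickle.dump(s,open('s18.pkl','wb'));snap('wrist','w18.png')
im=snap('scene','sc18.png')
cv2.imwrite('pics/sc18c.png',cv2.resize(im[100:260,270:470,::-1],None,fx=3.7,fy=3.7,interpolation=cv2.INTER_CUBIC))"
```

```text
[473.6 194.8 191.5] xyaw 166.41 tilt 0.30 F [-0.4 -0.9 -0.5] T [-0.02  0.05  0.05] op 21.5 t 16.48 [37.6 69.8]
fix tilt wx wy [-0.0014  0.005 ] wz 0.0015
cm [7.22 0.05]
```

View pics/w18.png

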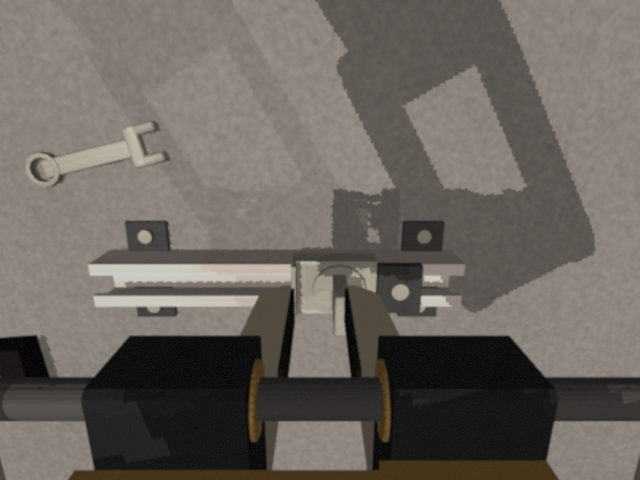

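View pics/sc18c.png

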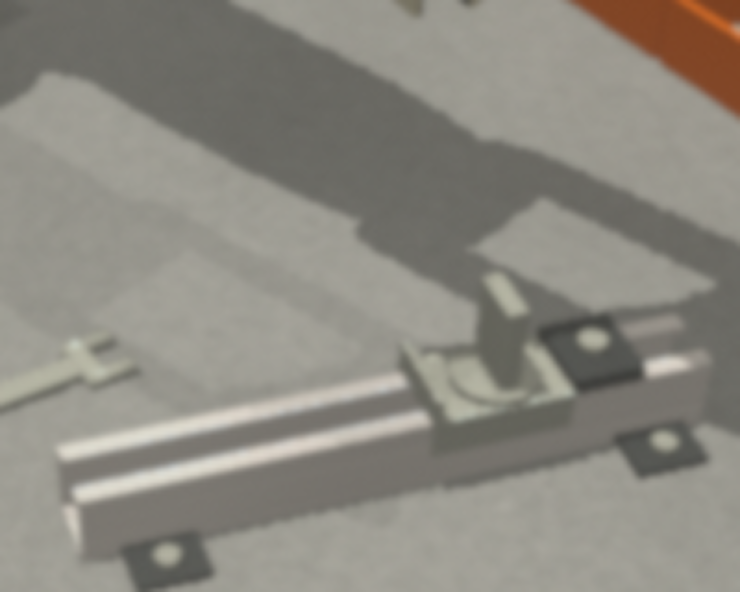

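{"fn": "send_rows", "kwargs": {"series": [{"wx": 0, "wy": 0, "wz": 0, "dx": 0, "dy": -3.5, "dz": 0.5, "fingers": 195}, {"wx": 0, "wy": 0, "wz": 0, "dx": -0.5, "dy": -3.5, "dz": 0.5, "fingers": 195}, {"wx": 0, "wy": 0, "wz": 0, "dx": -0.5, "dy": -3.5, "dz": 0.5, "fingers": 195}, {"wx": 0, "wy": 0, "wz": 0, "dx": -0.5, "dy": -3.5, "dz": 0.5, "fingers": 195}, {"wx": 0, "wy": 0, "wz": 0, "dx": -0.5, "dy": -3.5, "dz": 0.5, "fingers": 195}, {"wx": 0, "wy": 0, "wz": 0, "dx": -0.5, "dy": -3.5, "dz": 0, "fingers": 195}, {"wx": 0, "wy": 0, "wz": 0, "dx": -0.5, "dy": -3.5, "dz": 0, "fingers": 195}, {"wx": 0, "wy": 0, "wz": 0, "dx": -0.5, "dy": -3.5, "dz": 0, "fingers": 195}, {"wx": 0, "wy": 0, "wz": 0, "dx": 0, "dy": -3.5, "dz": 0, "fingers": 195}, {"wx": 0, "wy": 0, "wz": 0, "dx": 0, "dy": -3.5, "dz": 0, "fingers": 195}, {"wx": 0, "wy": 0, "wz": 0, "dx": 0, "dy": 0, "dz": 0, "fingers": 195}]}}

```text
t: 17.5
tool_pos: [0.4415, -0.173, 0.2193]
orientation: [0.364, 3.113, -0.001]
force: [-0.0, 0.5, 0.4]
opening: 0.0217
```

```bash
python3 -c "
from h import *
im=snap('top','t19.png')
cv2.imwrite('pics/t19c.png',cv2.resize(im[195:275,120:260,::-1],None,fx=5.5,fy=5.5,interpolation=cv2.INTER_CUBIC))"
```

```text
(no output)
```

View pics/t19.png

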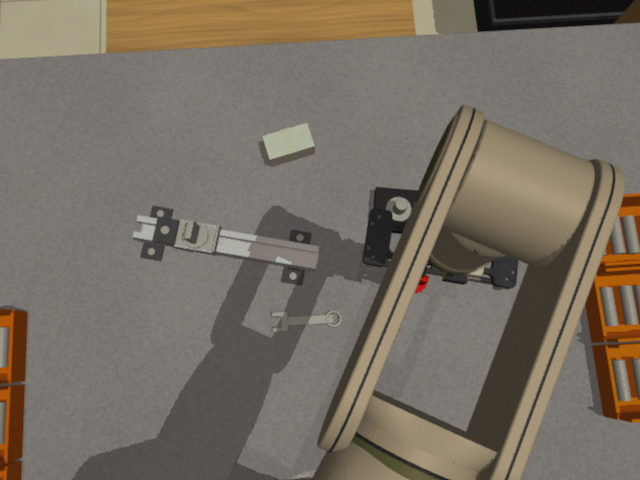

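View pics/t19c.png

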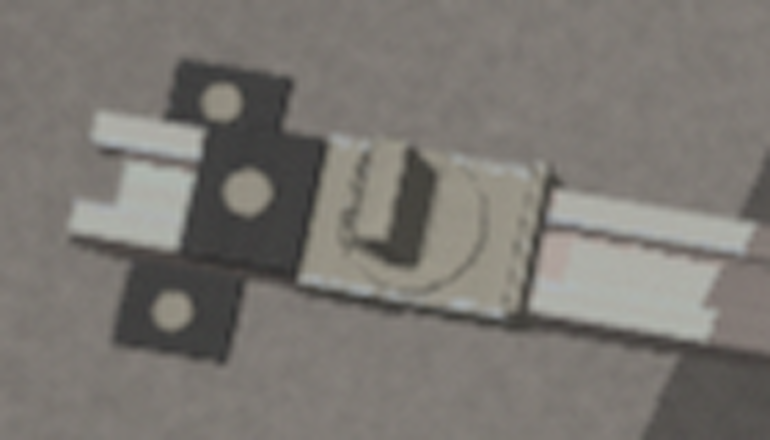

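The top view shows the saddle flush with the stop at crop (327,135) to (298,283). The flange lies flat on the plate, and the wing edges are within about 1° of parallel to the stop face. The carton, spanner and pin are where they started. I'm handing the job in.

```bash
python3 -c "
from h import *
print(robot.close_job())"
```

```text
the job is handed in; nothing more can be done
None
```

The bracket is against the end stop. The bolt is seated through its hole and the slot and turned 90°, so its head lies across the slot under the lips. I handed the job in at about 17.5 s.

**What I did**
- I pushed the saddle until it met the stop, where the force read about 27 N sideways and 12 N vertically.
- I lifted the steel wing-handled bolt from its pocket and lowered it until the flange met the bracket. Tool height was 31.0 mm against 31.1 mm expected, with about 8 N of contact.
- I turned it 90°, let go and backed the arm away.

**Last checks**
- In the final top view the saddle is flush with the stop. The wing is within about 1° of square across the slot.
- The flange looks flat on the plate. The head under the lips can't be seen, so that part rests on the seated height and the measured turn.
- The carton and spanner are where they started, and so is the visible part of the pin. Of the red look-alikes, the arm hid one fully and the other mostly in the last view. I never touched them and they looked undisturbed earlier.

**What disagreed**
- **Fingertip height:** the real fingertips sit about 31 mm above the reported tool point. My first push therefore passed over the saddle without touching it, and I corrected for this afterwards.
- **Strut position:** the cameras disagreed by about 1 mm on where the slot and hole are, which is within the clearances.

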